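Reverse the ratchet and tighten the drill fixture's clamp

TASK

Tighten the clamp screw of the drilling fixture with the ratchet. Set the ratchet down flat on the screw's square head and let go of it; only then flip the lever on its head over to the other side, which is the tightening side, and take the handle again to swing it clockwise (seen from above) until the screw comes up tight against its stop. Leave the ratchet sitting on the screw with its lever on the tightening side, and do not knock the bin, the oil can or the hammer about.

Things in the scene. Friction and masses are not known exactly. Their poses are not given: they have to be found in the camera images.
- ratchet_head (a point): Middle of the ratchet's round head, 15 mm up. Loose steel tool, about 0.6 kg, lying flat, lever up: head 76 mm across, 30 mm high; straight handle (steel neck, black rubber grip) 20 mm wide, 22 mm high, underside 6 mm above the head's underside, end 161 mm from the head's axis. Centre of mass 12 mm from that axis, so it sits flat by itself on the screw.
- socket (a point): Centre of the square socket in the head's underside, at underside level, on the head's axis; turns with the socket: x, y square to its sides, z up. 23 mm square, 16 mm deep, closed on top; starts with its sides along and across the handle. Its pawl has clicks of 0.52 rad: lever on loosening side, the handle drives it counter-clockwise and runs free clockwise; on tightening side, the reverse.
- handle_mid (a point): Middle of the ratchet's handle, half-way up: 94.5 mm from the head's axis, 17 mm above the head's underside. x points along the handle away from the head, y to its left seen from above, z up. The handle can be gripped across its width anywhere 50 to 155 mm from the head's axis.
- lever_tip (a point): Top of the lever's free end. The lever is an upright dark steel fin on top of the head: 8 mm thick, 44 mm long, 18 mm high, its top 50 mm and lower edge 32 mm above the head's underside (2 mm clear of the head's top). It pivots on an upright pin 34 mm from the head's axis towards the handle and points back over the head's middle; this point is 38 mm from the pin, x points to the pin.
- lever (a joint): Lever's angle (rad, counter-clockwise from above; 0 = along the handle). A spring throws it over-centre: +0.4 is the loosening side (start; tip 15 mm to the right, -y of handle_mid's axes), -0.4 the tightening side (tip 15 mm to the left, +y). Takes 2 to 3 N at the tip; it may rest at about -0.16 until the pawl clicks into a tooth.
- screw_head (a point): Clamp screw: centre of its square head at the level of the washer face it stands on, 52 mm above the bench; turns with the screw: x, y square to the head's sides, z up. Head 20 mm square, 15.5 mm high, its top 5.5 mm tapering to 11 mm square. The ratchet is seated when its head's underside rests on the round steel washer (68 mm across) around the screw.
- clamp: The drilling fixture, fixed to the bench; origin on the bench under the screw's axis, z up. Dark base plate 180 mm (x) by 110 mm, 14 mm thick; on it a grey strap 128 by 52 mm, top 46 mm above the bench, from 54 mm behind (-x) to 74 mm ahead of the screw, clamping a small aluminium casting (84 mm along y, top at 32 mm).
- screw (a joint): Turn of the clamp screw (rad), growing clockwise seen from above. Starts between 0 and 0.25; tight at a hard stop at 0.85. Until then it turns against a friction of 0.35 N m and stays where it is left. The socket has about 0.16 rad of play on the head either way.
- bin: Bystander: blue open plastic bin 160 x 110 mm, 70 mm high; origin at the centre of its underside.
- oil: Bystander: yellow can of cutting oil, 70 mm across and 130 mm high; origin at the centre of its underside.
- hammer: Bystander: hammer lying on the bench beyond the fixture, origin at its underside.
Not all that is in view belongs to the job. Leave any red look-alike of the clamp alone.

How it is judged:
By the outcome, as a careful person would: the job done as asked, in the order asked, and still so for the second after the job is handed in, with the robot touching nothing.
It also fails if it takes over 69 s, if anything falls off the work surface, if the arm or the gripper's body presses on something with over 40 N, if the wrist force passes 120 N, or if a joint passes its speed limit or range.

ROBOT

A 6-joint arm with a two-finger parallel gripper is mounted at the origin on the work surface. World frame = base frame: x ahead of the robot, y to its left, z up, the work surface at z = 0. Lengths are in m, angles in rad, forces in N, time in s.
With the tool pointing down it reaches from about 0.35 to 0.975 m from the base axis. Payload 4.9 kg.
Tool frame: the origin (TCP) lies midway between the tips of the shut fingers; the grasp point (between the pads) lies 19 mm behind it; z points along the fingers, y is the direction in which the jaws open and shut (so a half turn about z gives the same grasp; the last joint's range is limited). The gripper opens to 85 mm and grips with 20 to 120 N. Pads are 22 mm wide; open, the fingers measure 114 mm over their backs; the gripper's body (76 mm by 85 mm) begins 54 mm behind the grasp point. The pads swing forward as they close: fully open they stand 13 mm farther back than shut.
Start: joints at [1.069, 0.053, 1.613, -0, 1.476, -0.119], TCP at [0.233, 0.58, 0.204] pointing down, gripper open.
Joint ranges: [-3.01, 3.01], [-1.01, 2.22], [0.06, 2.58], [-1.02, 4.17], [0.09, 2.62], [-3.14, 3.14]. Speed limits (rad/s): [2.57, 2.57, 3.14, 3.14, 3.14, 3.14].

INTERFACE

Orientations are given as [roll, pitch, yaw] about the fixed x, y, z axes, in that order (R = Rz(yaw) Ry(pitch) Rx(roll)).
In Python, from bench import bot, optics gives the robot as it stands.
- The arm moves only by the tool drive_tool, never from a script. Its argument "commands" is a list of rows, each an object of numbers: "claw": the closure, from -1 (fully open) to 1 (shut), so that 0 is half open; "x", "y", "z": the shift along the world's x, y, z in m; "wx", "wy", "wz": the turn, a rotation vector about the world's x, y, z in degrees. A call has 1 to 8 rows; each row shifts and turns the commanded pose from where the row before left it; what a row does not reach is not made up. A row lasts 1/8 s, in which the tool goes at most 62.5 mm and 10.7 degrees, less where a joint would pass 70% of its speed; a pose out of reach is approached as far as the arm can. A call is refused whole if a number of a shift passes 0.0625 or a number of a turn 10.7, either way. A call with a gripper value outside its range is refused whole. The fingers move at their own pace and stop on an object; "squeeze" is the grip in N (left out, the last holds). Time passes only in rows, so rows that do not move let the fingers close. It gives the time, the measured TCP pose, the force and the opening at its end, in the units of the state.
- bot.get_state(): the state, without advancing time (a new reading comes with each control period).
- optics.grab_frame(name): name is "side" or "top" or "wrist"; returns the picture (384x512x3 uint8, red, green, blue); there is no depth.
- optics.camera_info(name): a dict with "fov_y" (degrees; the focal length in pixels is half the picture's height over the tangent of half this angle, whatever the lens; pixels are square), "cx", "cy" (the principal point, pixels), "k1" (the pictures are not rectified: a ray, as slopes to the right and down, at radius r is drawn at 1 + k1 r^2 times it, then the intrinsics apply), "extrinsics" (4x4, takes a point from camera to world coordinates); the wrist camera has in their place "tool_from_camera" (4x4, takes a point from camera to tool coordinates, whose origin is the TCP and whose axes are the flange's). Camera axes: x right, y up, looking along -z (the intrinsics and any distortion apply to the point x, -y, -z); pixel columns grow to the right and rows downward; lengths in m; the calibration is good to about 2 mm. A picture is of the moment at which its call begins: read the wrist's pose just before it. camera_info takes no time and is no camera call.
- bot.hand_in(): hands the job in, once; it reports no verdict.
The state is a dict: "time": time; "joint_pos": joint angles; "qd": joint speeds; "tau": joint torques, N m; "tool_pos": TCP position; "orientation": TCP orientation; "ft_force": force on the tool from outside, world axes, zero at the start; "wrist_torque": the same for the moment, N m; "width": opening from 0.0 (shut) to 1.0 (fully open).
Only numpy, scipy, OpenCV 4.12 (cv2) and the standard library are available. Lean on these libraries where they do the work, as an engineer would, in place of code of your own. Each camera call takes 0.05 s, during which the arm holds its last target.

## Working session

There is one attempt and no reset: what is moved stays moved. The work goes in short steps, Python scripts to look and compute and a tool call to move; the robot and the scene stay as the last step left them, time stands still between calls to the robot, and variables do not carry over. Pictures are saved under pics/ and viewed, and the job is handed in when it is done.

Besides the shell and the picture viewer there is one more tool, called after "Request:" as name(argument=value, ...) on one line, values as JSON. drive_tool: Moves the arm, as the interface text tells. Its arguments: {"type":"object","properties":{"commands":{"type":"array","items":{"type":"object","properties":{"claw":{"type":"number"},"x":{"type":"number"},"y":{"type":"number"},"z":{"type":"number"},"wx":{"type":"number"},"wy":{"type":"number"},"wz":{"type":"number"}}}},"squeeze":{"type":"number"}},"required":["commands"]}

```bash
ls; mkdir -p pics
cat > h.py <<'E'
import numpy as np, cv2
from bench import bot, optics
from scipy.spatial.transform import Rotation as R
def cam(name, st=None):
    i=optics.camera_info(name)
    f=192/np.tan(np.radians(i["fov_y"])/2)
    if name=="wrist":
        st=st or bot.get_state()
        T=np.eye(4);T[:3,:3]=R.from_euler("xyz",st["orientation"]).as_matrix();T[:3,3]=st["tool_pos"]
        E=T@np.array(i["tool_from_camera"])
    else: E=np.array(i["extrinsics"])
    return dict(f=f,cx=i["cx"],cy=i["cy"],k1=i["k1"],E=E)
def proj(c,P):
    P=np.atleast_2d(P); p=(P-c["E"][:3,3])@c["E"][:3,:3]
    s=np.stack([p[:,0]/-p[:,2],p[:,1]/p[:,2]],1)
    r2=(s**2).sum(1,keepdims=True); s=s*(1+c["k1"]*r2)
    return s*c["f"]+[c["cx"],c["cy"]]
def ray(c,uv):
    d=(np.array(uv,float)-[c["cx"],c["cy"]])/c["f"]; s=d.copy()
    for _ in range(30): s=d/(1+c["k1"]*(s@s))
    v=c["E"][:3,:3]@np.array([s[0],-s[1],-1]); return c["E"][:3,3],v
def at_z(c,uv,z):
    o,v=ray(c,uv); return o+v*(z-o[2])/v[2]
def snap(name,fn):
    st=bot.get_state(); im=optics.grab_frame(name); cv2.imwrite("pics/"+fn+".png",im[:,:,::-1]); return im,cam(name,st)
E
python3 - <<'E'
from h import *
for n in("side","top","wrist"):
    im,c=snap(n,n+"0"); print(n,c)
print(bot.get_state())
E
```

```text
pics
side {'f': np.float64(356.71131232134866), 'cx': 254.8787209550581, 'cy': 189.0833880612268, 'k1': -0.054361856560469574, 'E': array([[ 0.9356348 ,  0.20390297, -0.28811648,  0.23230124],
       [-0.35235242,  0.49130221, -0.7965362 , -0.84246685],
       [-0.02086384,  0.84678552,  0.53152515,  0.63124674],
       [ 0.        ,  0.        ,  0.        ,  1.        ]])}
top {'f': np.float64(437.68540056692376), 'cx': 261.7298394900497, 'cy': 186.77754476722293, 'k1': -0.03076668738295375, 'E': array([[ 0.02466901,  0.97980187, -0.19844326,  0.24011443],
       [-0.99959706,  0.02696386,  0.00886988, -0.00950295],
       [ 0.01404153,  0.19814449,  0.98007224,  1.64665592],
       [ 0.        ,  0.        ,  0.        ,  1.        ]])}
wrist {'f': np.float64(265.69747817136954), 'cx': 255.61752012344422, 'cy': 192.87624521414912, 'k1': -0.0446529115949289, 'E': array([[ 0.37339935, -0.88432104, -0.28026635,  0.16207621],
       [ 0.92766903,  0.35537662,  0.1146195 ,  0.61009775],
       [-0.00176033, -0.30279326,  0.95305464,  0.37310644],
       [ 0.        ,  0.        ,  0.        ,  1.        ]])}
{'time': 0.15, 'joint_pos': array([ 1.06899480e+00,  5.32012179e-02,  1.61400628e+00, -3.18659596e-05,
        1.47601915e+00, -1.18975961e-01]), 'qd': array([ 0.00080462, -0.00280868, -0.00417823, -0.00064643, -0.0005284 ,
        0.00030906]), 'tau': array([ 1.05914351e-03, -3.94242525e+01, -3.70721948e+01, -9.07920207e-05,
        4.70379004e-03, -1.77128840e-05]), 'tool_pos': array([0.23319354, 0.57927607, 0.20333142]), 'orientation': array([-3.13996645e+00, -1.62453659e-04,  2.75877000e+00]), 'ft_force': array([-0.41950815,  0.95783322,  0.46970713]), 'wrist_torque': array([ 0.01134488,  0.00205292, -0.03224213]), 'width': 1.0033647296500752}
```

View pics/top0.png

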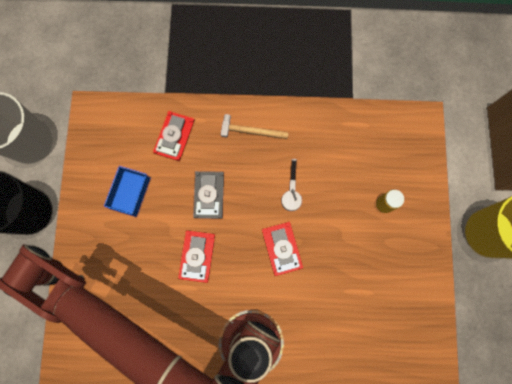

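View pics/side0.png

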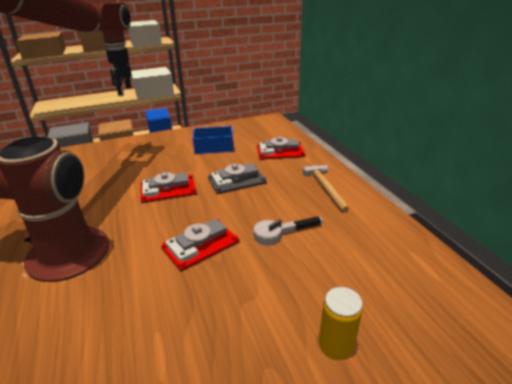

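View pics/wrist0.png

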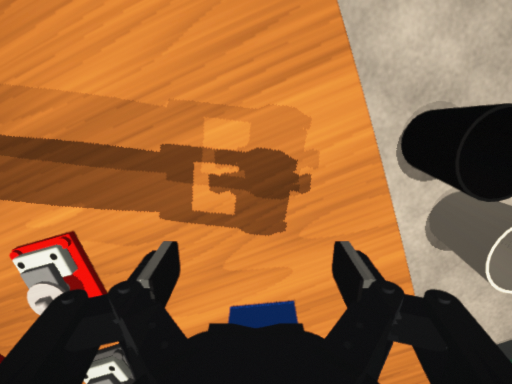

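The top view shows the grey clamp with its screw at (208,193), the ratchet head at (291,200) with the handle end at (293,161), the bin at (128,191), the can at (393,200) and the hammer at (250,130). The red fixtures are look-alikes.

Run:
```python
from h import *
c=cam("top")
for n,uv,z in [("screw",(208,193),.06),("rhead",(291,200),.03),("rend",(293,161),.028),("bin",(128,191),.0),("can",(393,200),.13),("redB",(282,248),.05),("redA",(196,257),.05),("hamh",(226,126),.02),("hame",(288,135),.02),("plateTL",(197,172),.014),("plateTR",(224,172),.014),("plateBL",(195,219),.014),("plateBR",(223,219),.014)]:
    print(n,at_z(c,uv,z).round(3))
im=cv2.imread("pics/top0.png")
a=im[130:280,160:330]; cv2.imwrite("pics/top0z.png",cv2.resize(a,None,fx=4.5,fy=4,interpolation=cv2.INTER_CUBIC))
im=cv2.imread("pics/side0.png")
a=im[150:270,190:340]; cv2.imwrite("pics/side0z.png",cv2.resize(a,None,fx=5,fy=5,interpolation=cv2.INTER_CUBIC))
```

```text
screw [0.533 0.173 0.06 ]
rhead [ 0.52  -0.135  0.03 ]
rend [ 0.672 -0.141  0.028]
bin [0.543 0.487 0.   ]
can [ 0.512 -0.489  0.13 ]
redB [ 0.339 -0.103  0.05 ]
redA [0.299 0.206 0.05 ]
hamh [0.807 0.121 0.02 ]
hame [ 0.778 -0.121  0.02 ]
plateTL [0.622 0.225 0.014]
plateTR [0.624 0.122 0.014]
plateBL [0.441 0.223 0.014]
plateBR [0.444 0.118 0.014]
```

View pics/top0z.png

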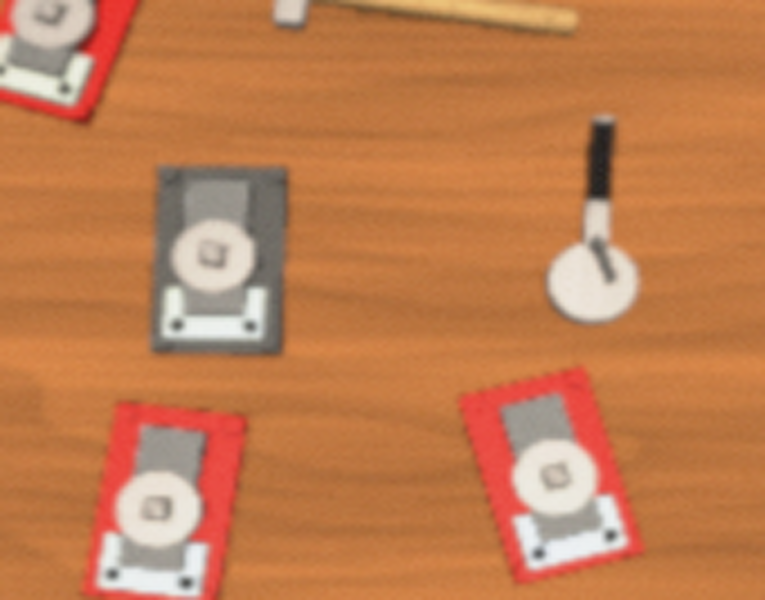

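View pics/side0z.png

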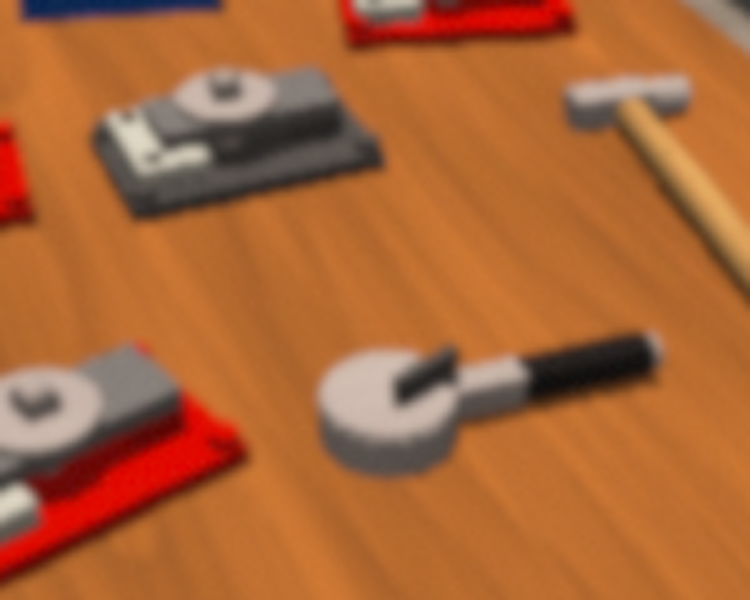

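Request:
drive_tool(commands=[{"x":0.036,"y":-0.051,"z":0.006,"wz":2.75,"claw":-1},{"x":0.036,"y":-0.051,"z":0.006,"wz":2.75},{"x":0.036,"y":-0.051,"z":0.006,"wz":2.75},{"x":0.036,"y":-0.051,"z":0.006,"wz":2.75},{"x":0.036,"y":-0.051,"z":0.006,"wz":2.75},{"x":0.036,"y":-0.051,"z":0.006,"wz":2.75},{"x":0.036,"y":-0.051,"z":0.006,"wz":2.75},{"x":0.036,"y":-0.051,"z":0.006,"wz":2.75}])

```text
schema error: expected keys claw, x, y, z, wx, wy, wz
```

Request:
drive_tool(commands=[{"x":0},{"x":0}])

```text
schema error: expected keys claw, x, y, z, wx, wy, wz
```

Run:
```python
from h import *
im,c=snap("wrist","w1"); np.save("w1c.npy",c,allow_pickle=True)
s=bot.get_state();print(s["time"],s["tool_pos"],s["orientation"],s["joint_pos"],s["qd"])
```

```text
0.2 [0.23324059 0.57937319 0.20349798] [-3.14026388e+00 -1.41848762e-04  2.75878646e+00] [ 1.06899628e+00  5.31403213e-02  1.61379068e+00 -1.69734907e-05
  1.47599787e+00 -1.18992332e-01] [-1.56700173e-03 -3.46346902e-03 -3.91581172e-03 -5.80975801e-05
  1.14401924e-03 -7.86313415e-04]
```

View pics/w1.png

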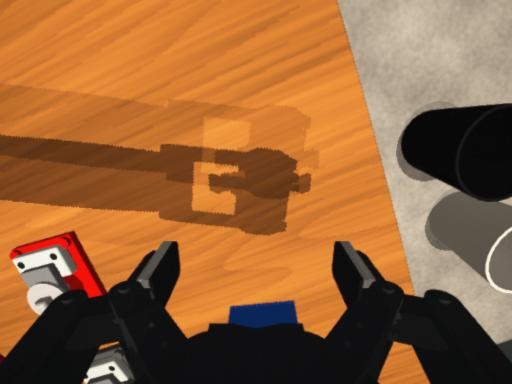

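Request:
drive_tool(commands=[{"x":0.036,"y":-0.051,"z":0.006,"wx":0,"wy":0,"wz":2.75,"claw":-1},{"x":0.036,"y":-0.051,"z":0.006,"wx":0,"wy":0,"wz":2.75,"claw":-1},{"x":0.036,"y":-0.051,"z":0.006,"wx":0,"wy":0,"wz":2.75,"claw":-1},{"x":0.036,"y":-0.051,"z":0.006,"wx":0,"wy":0,"wz":2.75,"claw":-1},{"x":0.036,"y":-0.051,"z":0.006,"wx":0,"wy":0,"wz":2.75,"claw":-1},{"x":0.036,"y":-0.051,"z":0.006,"wx":0,"wy":0,"wz":2.75,"claw":-1},{"x":0.036,"y":-0.051,"z":0.006,"wx":0,"wy":0,"wz":2.75,"claw":-1},{"x":0.036,"y":-0.051,"z":0.006,"wx":0,"wy":0,"wz":2.75,"claw":-1}])

```text
time: 1.2
tool_pos: [0.5212, 0.1713, 0.2523]
orientation: [3.141, 0.0, -3.139]
ft_force: [0.6, 0.4, -0.5]
width: 1.003
```

Request:
drive_tool(commands=[{"x":0,"y":0,"z":0,"wx":0,"wy":0,"wz":0,"claw":-1},{"x":0,"y":0,"z":0,"wx":0,"wy":0,"wz":0,"claw":-1}])

```text
time: 1.45
tool_pos: [0.5201, 0.1733, 0.2517]
orientation: [3.141, -0.001, -3.141]
ft_force: [-0.9, -0.4, 0.2]
width: 1.0
```

Run:
```python
from h import *
im,c=snap("wrist","w1"); np.save("w1c.npy",c,allow_pickle=True)
s=bot.get_state();print(s["time"],s["tool_pos"],s["orientation"],s["joint_pos"],s["qd"])
```

```text
1.5 [0.5198063  0.17386596 0.25172729] [ 3.14132050e+00 -8.71766108e-04 -3.13975624e+00] [ 1.86752295e-01 -1.54780872e-01  1.73439694e+00  4.27810598e-04
  1.56278345e+00 -1.38588393e+00] [ 0.01935396 -0.00537076  0.00307942 -0.00126071 -0.00169805 -0.00322477]
```

View pics/w1.png

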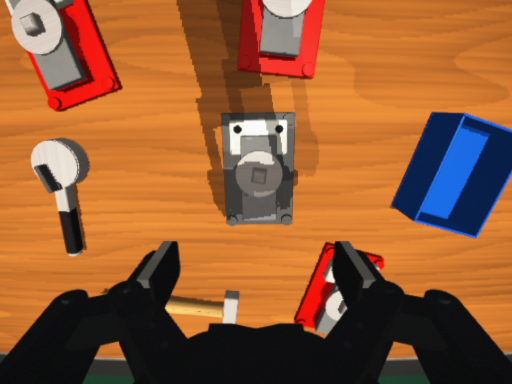

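The clamp is centred, with the washer and screw at (259,174). The ratchet is on the left with its head at (55,163). I'll zoom in on both.

Run:
```python
from h import *
im=cv2.imread("pics/w1.png"); c=np.load("w1c.npy",allow_pickle=True).item()
a=cv2.resize(im[100:240,210:310],None,fx=4,fy=4,interpolation=cv2.INTER_CUBIC)
b=cv2.resize(im[130:270,20:110],None,fx=4,fy=4,interpolation=cv2.INTER_CUBIC)
a=np.clip(a*1.5,0,255).astype(np.uint8)
cv2.imwrite("pics/w1z.png",np.hstack([a,b]))
print(c["E"][:3,3])
for n,uv,z in [("washer",(259,174),.052),("rhead",(55,163),.03),("rend",(74,254),.028)]:
  print(n,at_z(c,uv,z).round(4))
```

```text
[0.44343602 0.1748246  0.42174802]
washer [0.5324 0.1799 0.052 ]
rhead [ 0.5197 -0.1327  0.03  ]
rend [ 0.6788 -0.1376  0.028 ]
```

View pics/w1z.png

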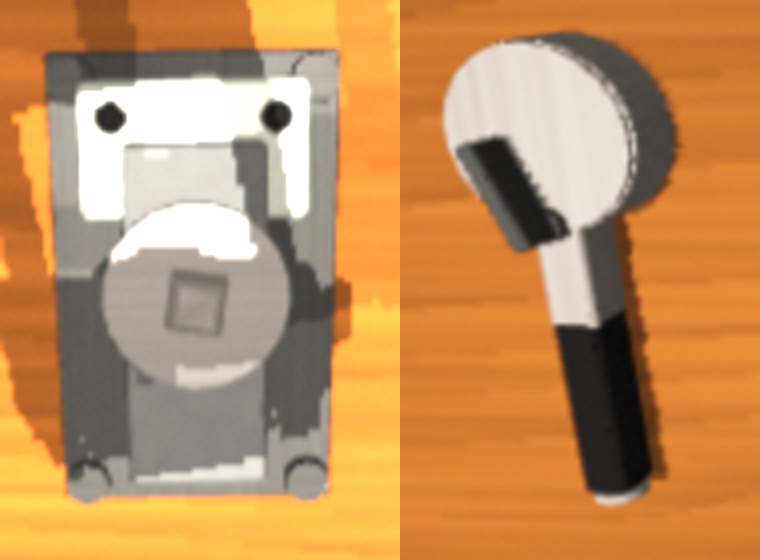

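Request:
drive_tool(commands=[{"x":0.01,"y":-0.052,"z":-0.01,"wx":0,"wy":0,"wz":-0.5,"claw":-1},{"x":0.01,"y":-0.052,"z":-0.02,"wx":0,"wy":0,"wz":-0.5,"claw":-1},{"x":0.01,"y":-0.052,"z":-0.025,"wx":0,"wy":0,"wz":-0.5,"claw":-1},{"x":0.01,"y":-0.052,"z":-0.025,"wx":0,"wy":0,"wz":-0.5,"claw":-1},{"x":0.01,"y":-0.052,"z":-0.025,"wx":0,"wy":0,"wz":0,"claw":-1},{"x":0.01,"y":-0.052,"z":-0.025,"wx":0,"wy":0,"wz":0,"claw":-1},{"x":0,"y":0,"z":0,"wx":0,"wy":0,"wz":0,"claw":-1},{"x":0,"y":0,"z":0,"wx":0,"wy":0,"wz":0,"claw":-1}])

```text
time: 2.5
tool_pos: [0.5805, -0.1372, 0.1222]
orientation: [3.141, -0.0, 3.11]
ft_force: [0.2, 0.0, 0.9]
width: 1.002
```

Run:
```python
from h import *
im,c=snap("wrist","w2"); np.save("w2c.npy",c,allow_pickle=True)
s=bot.get_state();print(s["time"],s["tool_pos"],s["orientation"],s["qd"])
c1=np.load("w1c.npy",allow_pickle=True).item()
cs=[at_z(c1,(210+x/4,100+y/4),.062) for x,y in [(172,268),(229,275),(222,335),(166,328)]]
for i in range(4):
  d=cs[(i+1)%4]-cs[i]; print(np.degrees(np.arctan2(d[1],d[0])).round(1),np.linalg.norm(d).round(4))
print(np.mean(cs,0))
# clamp plate corners
cs=[at_z(c1,(210+x/4,100+y/4),.014) for x,y in [(45,52),(340,50),(331,497),(67,497)]]
for i in range(4):
  d=cs[(i+1)%4]-cs[i]; print(np.degrees(np.arctan2(d[1],d[0])).round(1),np.linalg.norm(d).round(4))
print(np.mean(cs,0))
```

```text
2.55 [ 0.58089708 -0.13706633  0.12284578] [3.14145630e+00 9.74880976e-04 3.11017899e+00] [ 0.0056687  -0.0132835  -0.00485221 -0.00370642 -0.00102    -0.00203297]
82.9 0.0198
-5.8 0.0216
-97.4 0.0198
174.3 0.0215
[0.53200218 0.18016593 0.062     ]
90.4 0.1089
1.3 0.1796
-90.0 0.1105
-179.2 0.1788
[0.53819558 0.1803613  0.014     ]
```

View pics/w2.png

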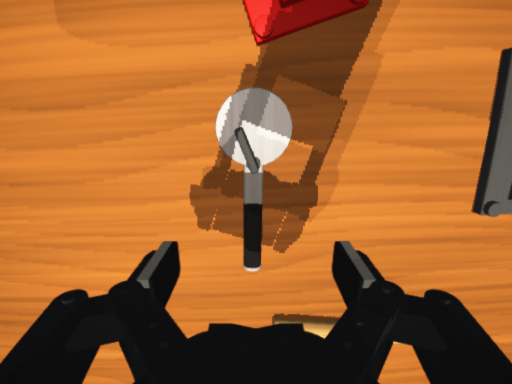

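Run:
```python
from h import *
im=cv2.imread("pics/w2.png"); c=np.load("w2c.npy",allow_pickle=True).item()
a=cv2.resize(im[80:280,200:310],None,fx=3,fy=3,interpolation=cv2.INTER_CUBIC)
cv2.imwrite("pics/w2z.png",a)
for n,uv,z in [("rhead",(254,127),.03),("neck",(253.5,185),.028),("rub",(252.8,235),.028),("rend",(252,267),.028)]:
  print(n,at_z(c,uv,z).round(4))
```

```text
rhead [ 0.5205 -0.1351  0.03  ]
neck [ 0.579  -0.1376  0.028 ]
rub [ 0.6361 -0.1403  0.028 ]
rend [ 0.6768 -0.1427  0.028 ]
```

View pics/w2z.png

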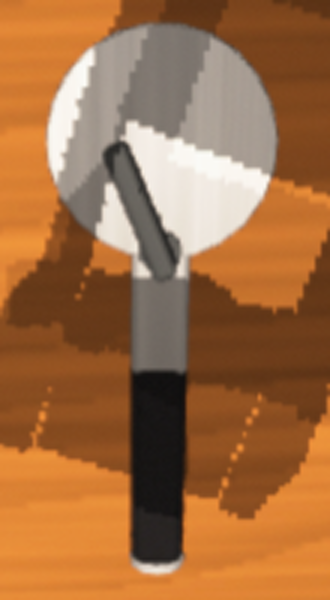

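Request:
drive_tool(commands=[{"x":0,"y":0,"z":-0.03,"wx":0,"wy":0,"wz":-0.8,"claw":-1},{"x":0,"y":0,"z":-0.03,"wx":0,"wy":0,"wz":0,"claw":-1},{"x":0,"y":0,"z":-0.03,"wx":0,"wy":0,"wz":0,"claw":-1},{"x":0,"y":0,"z":-0.025,"wx":0,"wy":0,"wz":0,"claw":-1},{"x":0,"y":0,"z":0,"wx":0,"wy":0,"wz":0,"claw":-0.3},{"x":0,"y":0,"z":0,"wx":0,"wy":0,"wz":0,"claw":0},{"x":0,"y":0,"z":0,"wx":0,"wy":0,"wz":0,"claw":0.2}], squeeze=110)

```text
time: 3.42
tool_pos: [0.582, -0.1389, 0.0093]
orientation: [-3.141, 0.003, 3.095]
ft_force: [0.2, -0.1, -0.1]
width: 0.409
```

Request:
drive_tool(commands=[{"x":0,"y":0,"z":0,"wx":0,"wy":0,"wz":0,"claw":1},{"x":0,"y":0,"z":0,"wx":0,"wy":0,"wz":0,"claw":1},{"x":0,"y":0,"z":0,"wx":0,"wy":0,"wz":0,"claw":1},{"x":0,"y":0,"z":0,"wx":0,"wy":0,"wz":0,"claw":1},{"x":0,"y":0,"z":0,"wx":0,"wy":0,"wz":0,"claw":1}], squeeze=110)

```text
time: 4.05
tool_pos: [0.5804, -0.1389, 0.007]
orientation: [3.142, -0.0, 3.094]
ft_force: [-0.2, -0.3, 0.3]
width: -0.003
```

Run:
```python
from h import *
im,c=snap("wrist","w3");a=im
im,c=snap("side","s3");b=cv2.resize(im[130:290,180:360],(512,455))
cv2.imwrite("pics/s3z.png",b[:,:,::-1])
print(bot.get_state())
```

```text
{'time': 4.15, 'joint_pos': array([-3.59446129e-01,  1.86750168e-01,  1.81832017e+00, -2.89116744e-05,
        1.13672743e+00, -1.88255278e+00]), 'qd': array([-2.42384875e-04, -4.50565725e-04, -1.26831010e-03,  3.88933271e-04,
        7.60124338e-04, -3.84536862e-05]), 'tau': array([-5.71676137e-03, -3.99532986e+01, -3.17764127e+01, -4.32024981e-04,
        6.50963157e-04,  1.53318126e-05]), 'tool_pos': array([ 0.58038163, -0.13883324,  0.0070528 ]), 'orientation': array([ 3.14155470e+00, -2.03272352e-04,  3.09391515e+00]), 'ft_force': array([0.71935863, 0.34204187, 0.17383389]), 'wrist_torque': array([ 0.00085905, -0.01764715, -0.02747757]), 'width': -0.0009352439348713346}
```

View pics/w3.png

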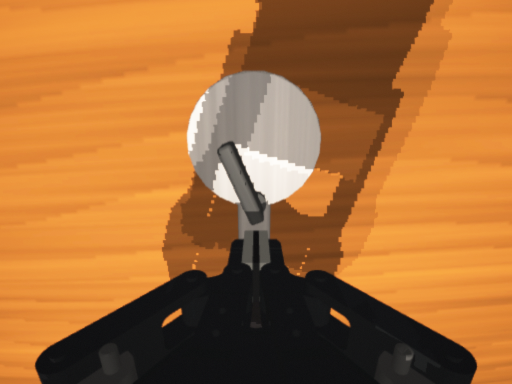

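View pics/s3z.png

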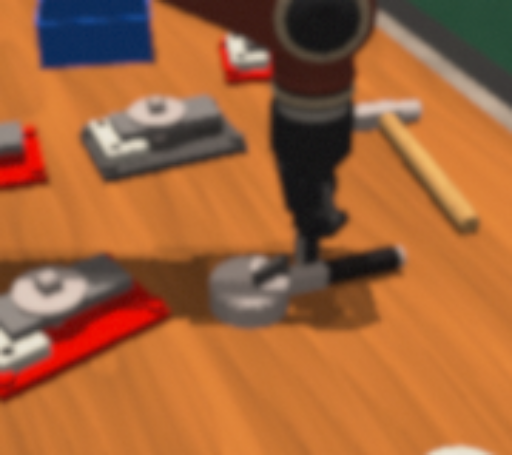

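Run:
```python
from h import *
s=bot.get_state(); t=np.array(s["tool_pos"])
c=cam("side"); im=cv2.imread("pics/s3.png")
k=6; x0,y0=250,195
z=cv2.resize(im[y0:y0+80,x0:x0+110],None,fx=k,fy=k,interpolation=cv2.INTER_CUBIC)
for dz,col in [(0,(0,0,255)),(.019,(0,255,0)),(.073,(255,0,0))]:
    p=proj(c,t+[0,0,dz])[0]; print(dz,p); cv2.circle(z,tuple(((p-[x0,y0]+.5)*k).astype(int)),4,col,-1)
cv2.imwrite("pics/s3y.png",z)
cw=cam("wrist",s); im=cv2.imread("pics/w3.png")
x0,y0=180,190
z=cv2.resize(im[y0:y0+120,x0:x0+150],None,fx=5,fy=5,interpolation=cv2.INTER_CUBIC); z=np.clip(z*1.6,0,255).astype(np.uint8)
for dz,col in [(0,(0,0,255)),(.019,(0,255,0)),(.073,(255,0,0))]:
    p=proj(cw,t+[0,0,dz])[0]; print(dz,p); cv2.circle(z,tuple(((p-[x0,y0]+.5)*5).astype(int)),4,col,-1)
cv2.imwrite("pics/w3y.png",z)
```

```text
0 [287.46444737 229.24898616]
0.019 [287.6611773  223.83270375]
0.073 [288.23850423 207.79931283]
0 [253.16755067 224.13779907]
0.019 [252.90699697 236.63970242]
0.073 [251.73487191 293.09912952]
```

View pics/s3y.png

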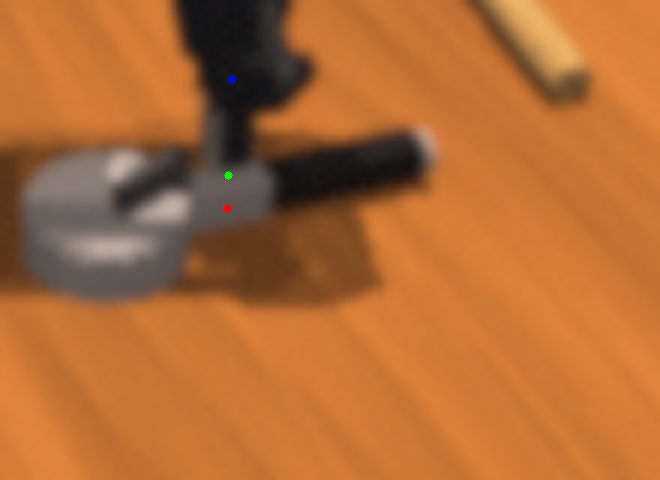

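View pics/w3y.png

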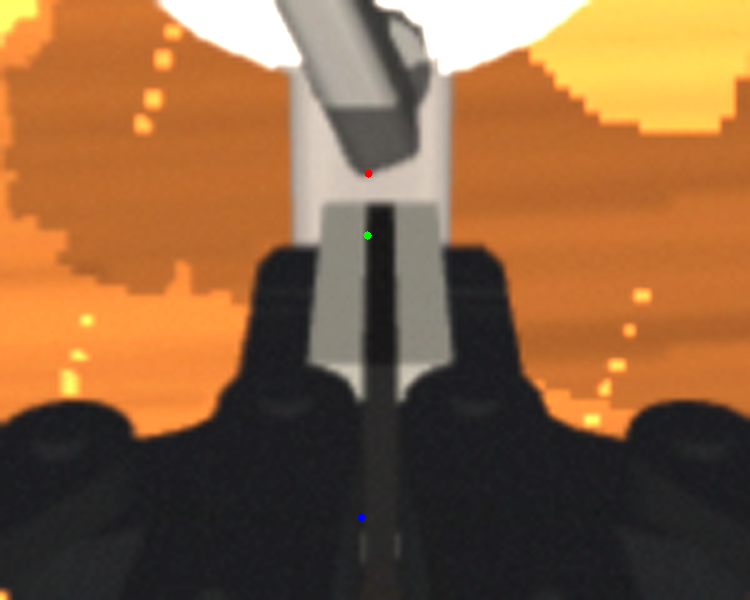

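Run:
```python
from h import *
i=optics.camera_info("wrist"); c=cam("wrist"); c["E"]=np.array(i["tool_from_camera"]); print(c["E"].round(3))
for b in (0,.013,.02,.03,.035,.04,.045):
    print(b, proj(c,[[-.011,.0425,-b],[.011,.0425,-b],[.011,-.0425,-b],[.011,-.057,-b],[0.011,0,-b]]).round(0).tolist())
im=cv2.imread("pics/w1.png")
z=cv2.resize(im[225:325,120:270],None,fx=5,fy=5,interpolation=cv2.INTER_CUBIC); cv2.imwrite("pics/w1f.png",np.clip(z*1.6,0,255).astype(np.uint8))
```

```text
[[ 0.     0.953  0.303  0.077]
 [ 1.    -0.    -0.     0.002]
 [-0.     0.303 -0.953 -0.17 ]
 [ 0.     0.     0.     1.   ]]
0 [[313.0, 238.0], [315.0, 209.0], [191.0, 209.0], [170.0, 209.0], [253.0, 209.0]]
0.013 [[317.0, 247.0], [319.0, 217.0], [187.0, 217.0], [164.0, 217.0], [253.0, 217.0]]
0.02 [[319.0, 253.0], [322.0, 221.0], [184.0, 221.0], [160.0, 221.0], [253.0, 221.0]]
0.03 [[323.0, 261.0], [326.0, 228.0], [179.0, 228.0], [155.0, 228.0], [253.0, 228.0]]
0.035 [[325.0, 266.0], [328.0, 232.0], [177.0, 232.0], [151.0, 232.0], [253.0, 232.0]]
0.04 [[327.0, 271.0], [331.0, 236.0], [174.0, 236.0], [148.0, 236.0], [252.0, 236.0]]
0.045 [[329.0, 276.0], [333.0, 240.0], [172.0, 240.0], [144.0, 240.0], [252.0, 241.0]]
```

View pics/w1f.png

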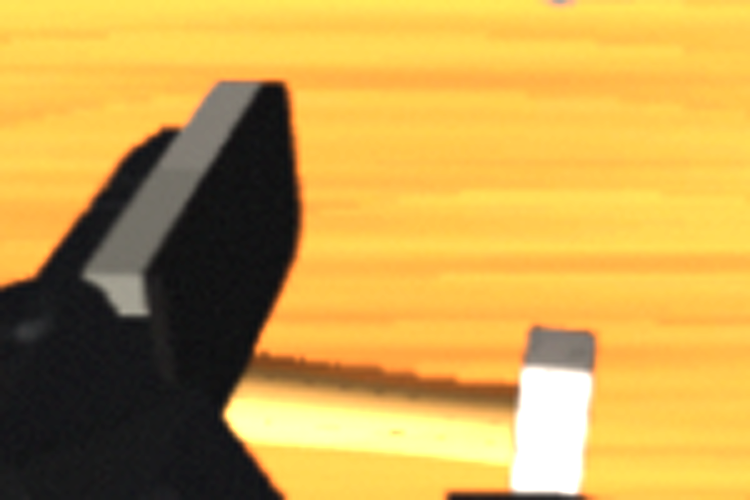

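The fingers shut above the handle: both views show the real tips about 25–30 mm behind the reported TCP. I'll reopen and lower carefully, watching the force.

Request:
drive_tool(commands=[{"x":0,"y":0,"z":0.008,"wx":0,"wy":0,"wz":0,"claw":-0.4},{"x":0,"y":0,"z":0.0,"wx":0,"wy":0,"wz":0,"claw":-0.4},{"x":0,"y":0,"z":0,"wx":0,"wy":0,"wz":0,"claw":-0.4},{"x":0,"y":0.001,"z":-0.004,"wx":0,"wy":0,"wz":0,"claw":-0.4},{"x":0,"y":0,"z":-0.005,"wx":0,"wy":0,"wz":0,"claw":-0.4},{"x":0,"y":0,"z":-0.004,"wx":0,"wy":0,"wz":0,"claw":-0.4},{"x":0,"y":0,"z":0,"wx":0,"wy":0,"wz":0,"claw":-0.4}])

```text
time: 5.03
tool_pos: [0.5799, -0.1377, 0.0013]
orientation: [3.141, -0.001, 3.094]
ft_force: [0.4, 0.0, 0.1]
width: 0.702
```

Request:
drive_tool(commands=[{"x":0,"y":0,"z":-0.004,"wx":0,"wy":0,"wz":0,"claw":-0.4},{"x":0,"y":0,"z":0,"wx":0,"wy":0,"wz":0,"claw":-0.4}])

```text
time: 5.28
tool_pos: [0.5802, -0.1378, -0.0022]
orientation: [3.141, -0.001, 3.094]
ft_force: [-1.0, 1.0, 0.5]
width: 0.699
```

Run:
```python
from h import *
im,c=snap("wrist","w4")
im,c=snap("side","s4");b=cv2.resize(im[180:270,240:360],None,fx=6,fy=6)
cv2.imwrite("pics/s4z.png",b[:,:,::-1])
```

```text
(no output)
```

View pics/w4.png

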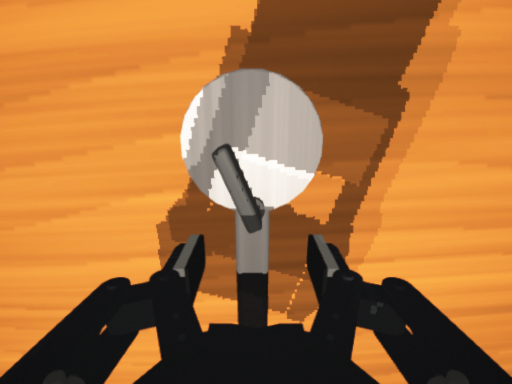

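View pics/s4z.png

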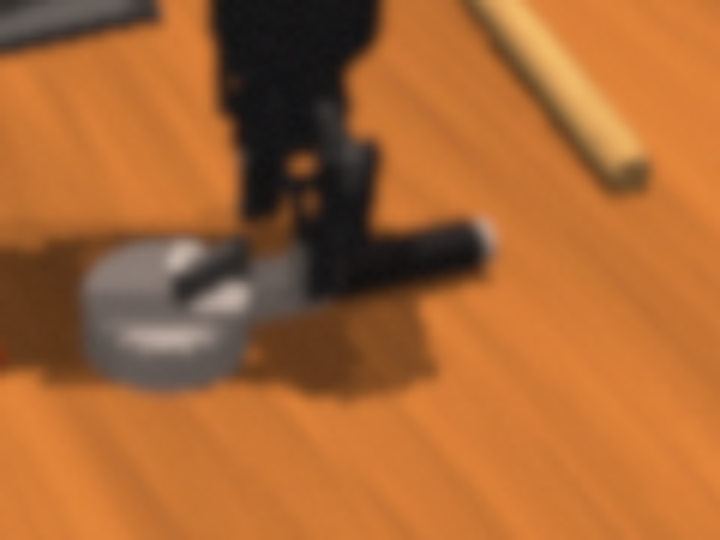

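```bash
cat >> h.py <<'E'
def tri(obs):
    A=np.zeros((3,3));b=np.zeros(3)
    for c,uv in obs:
        o,v=ray(c,uv); v=v/np.linalg.norm(v); M=np.eye(3)-np.outer(v,v); A+=M; b+=M@o
    return np.linalg.solve(A,b)
E
python3 - <<'E'
from h import *
s=bot.get_state(); cw=cam("wrist",s); cs=cam("side")
for a,b in [((188,238),(291.3,230)),((203,237),(291.3,229)),((316,237),(283,215.8)),((318,237),(281,215.8))]:
    p=tri([(cw,a),(cs,b)]); print(p.round(4), proj(cw,p).round(1),proj(cs,p).round(1))
p=tri([(cw,(252,139)),(cs,(240+165/6,180+285/6))]);print(p,proj(cw,p))
E
```

```text
[ 0.5732 -0.1745  0.0323] [[187.9 239.9]] [[291.  230.2]]
[ 0.576  -0.1669  0.0285] [[202.9 240.7]] [[290.6 229.4]]
[ 0.5817 -0.0997  0.0247] [[316.1 241.4]] [[282.2 216.3]]
[ 0.5779 -0.0991  0.027 ] [[318.  237.4]] [[280.9 215.8]]
[ 0.52009236 -0.13553141  0.02855768] [[251.29192652 141.79714215]]
```

The reported TCP lies about 20 mm beyond the real fingertips, so I'll lower another 12 mm and watch the force.

Request:
drive_tool(commands=[{"x":0,"y":0,"z":-0.004,"wx":0,"wy":0,"wz":0,"claw":-0.4},{"x":0,"y":0,"z":-0.004,"wx":0,"wy":0,"wz":0,"claw":-0.4},{"x":0,"y":0,"z":-0.004,"wx":0,"wy":0,"wz":0,"claw":-0.4},{"x":0,"y":0,"z":0,"wx":0,"wy":0,"wz":0,"claw":-0.4}])

```text
time: 5.88
tool_pos: [0.58, -0.1377, -0.0145]
orientation: [3.141, -0.001, 3.094]
ft_force: [0.5, -0.0, -0.0]
width: 0.696
```

Request:
drive_tool(commands=[{"x":0,"y":0,"z":0,"wx":0,"wy":0,"wz":0,"claw":0.1},{"x":0,"y":0,"z":0,"wx":0,"wy":0,"wz":0,"claw":0.3},{"x":0,"y":0,"z":0,"wx":0,"wy":0,"wz":0,"claw":0.5},{"x":0,"y":0,"z":0,"wx":0,"wy":0,"wz":0,"claw":1},{"x":0,"y":0,"z":0,"wx":0,"wy":0,"wz":0,"claw":1},{"x":0,"y":0,"z":0,"wx":0,"wy":0,"wz":0,"claw":1}], squeeze=110)

```text
time: 6.62
tool_pos: [0.5808, -0.1384, -0.0132]
orientation: [-3.141, 0.001, 3.094]
ft_force: [-1.8, -1.9, 5.2]
width: 0.201
```

Run:
```python
from h import *
im,c=snap("side","s5");b=cv2.resize(im[180:270,240:360],None,fx=5,fy=5)
cv2.imwrite("pics/s5z.png",b[:,:,::-1])
```

```text
(no output)
```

View pics/s5z.png

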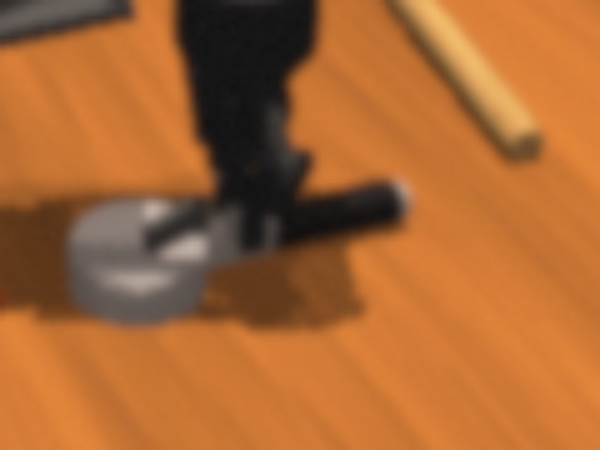

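Request:
drive_tool(commands=[{"x":0,"y":0,"z":0.02,"wx":0,"wy":0,"wz":0,"claw":1},{"x":0,"y":0,"z":0.03,"wx":0,"wy":0,"wz":0,"claw":1},{"x":0,"y":0,"z":0.03,"wx":0,"wy":0,"wz":0,"claw":1},{"x":0,"y":0,"z":0.02,"wx":0,"wy":0,"wz":0,"claw":1},{"x":0,"y":0,"z":0.02,"wx":0,"wy":0,"wz":0,"claw":1}])

```text
time: 7.3
tool_pos: [0.5798, -0.1373, 0.1063]
orientation: [3.141, -0.001, 3.094]
ft_force: [0.4, 0.5, -5.9]
width: 0.199
```

Request:
drive_tool(commands=[{"x":0.002,"y":0.04,"z":0,"wx":0,"wy":0,"wz":-0.5,"claw":1},{"x":0.002,"y":0.045,"z":0,"wx":0,"wy":0,"wz":-0.5,"claw":1},{"x":0.002,"y":0.045,"z":0,"wx":0,"wy":0,"wz":-0.5,"claw":1},{"x":0.002,"y":0.045,"z":0,"wx":0,"wy":0,"wz":-0.5,"claw":1},{"x":0.002,"y":0.045,"z":0,"wx":0,"wy":0,"wz":-0.5,"claw":1},{"x":0.002,"y":0.045,"z":0,"wx":0,"wy":0,"wz":-0.5,"claw":1},{"x":0,"y":0.03,"z":0,"wx":0,"wy":0,"wz":-0.5,"claw":1},{"x":0,"y":0.016,"z":0,"wx":0,"wy":0,"wz":-0.5,"claw":1}])

```text
time: 8.3
tool_pos: [0.5917, 0.1745, 0.1056]
orientation: [-3.141, -0.001, 3.025]
ft_force: [-0.3, -0.9, -5.0]
width: 0.202
```

Request:
drive_tool(commands=[{"x":0,"y":0,"z":0,"wx":0,"wy":0,"wz":0,"claw":1},{"x":0,"y":0,"z":0,"wx":0,"wy":0,"wz":0,"claw":1}])

```text
time: 8.55
tool_pos: [0.5924, 0.1721, 0.1059]
orientation: [-3.141, -0.0, 3.023]
ft_force: [-0.6, -0.6, -6.0]
width: 0.203
```

Run:
```python
from h import *
s=bot.get_state();print(s["time"],s["tool_pos"],s["orientation"],s["wrist_torque"],s["ft_force"])
im,c=snap("wrist","w6");np.save("w6c.npy",c,allow_pickle=True)
im,c=snap("side","s6");b=cv2.resize(im[110:230,170:320],None,fx=5,fy=5,interpolation=cv2.INTER_CUBIC)
cv2.imwrite("pics/s6z.png",b[:,:,::-1])
im,c=snap("top","t6");b=cv2.resize(im[140:250,150:290],None,fx=5,fy=5,interpolation=cv2.INTER_CUBIC)
cv2.imwrite("pics/t6z.png",b[:,:,::-1])
```

```text
8.55 [0.59237447 0.17208075 0.10590682] [-3.14072817e+00 -4.31260877e-04  3.02335802e+00] [-0.03849502 -0.25956114  0.00231183] [-0.60452721 -0.62258943 -5.97453649]
```

View pics/w6.png

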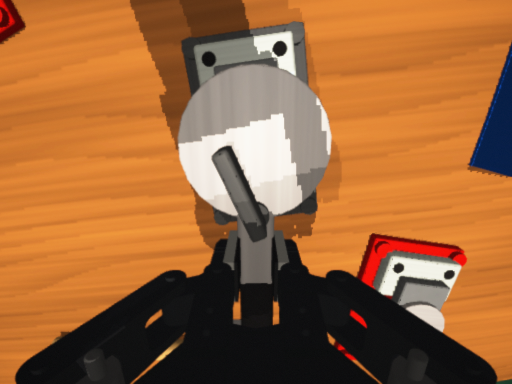

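View pics/s6z.png

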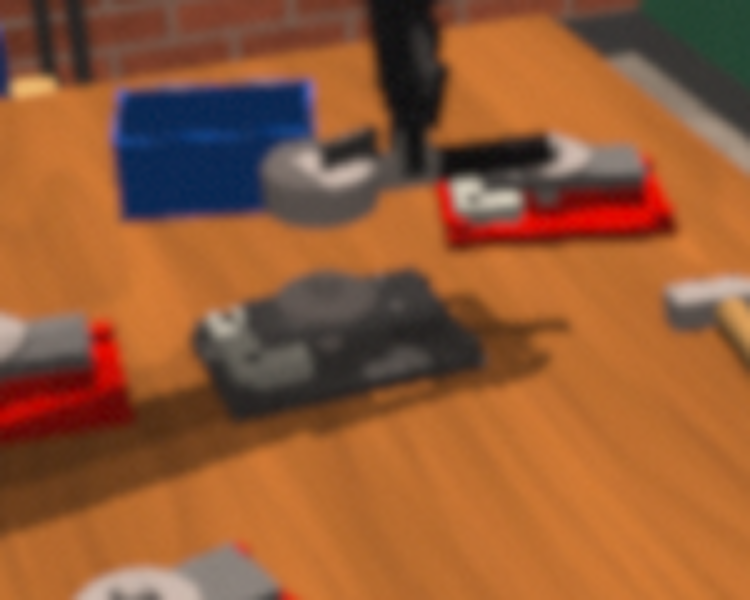

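View pics/t6z.png

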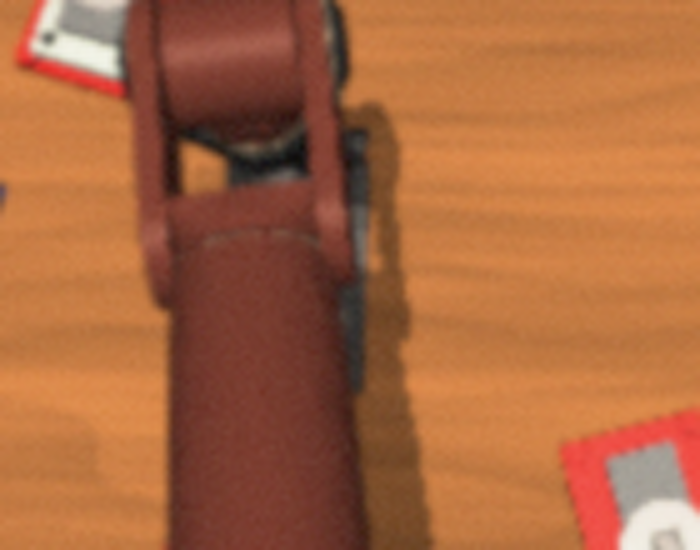

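Run:
```python
from h import *
c1=np.load("w1c.npy",allow_pickle=True).item();c=np.load("w6c.npy",allow_pickle=True).item()
P=np.array([at_z(c1,(210+x/4,100+y/4),.014) for x,y in [(45,52),(340,50),(331,497),(67,497)]])
holes=np.array([at_z(c1,(210+x/4,100+y/4),.032) for x,y in [(110,117),(276,117)]])
print(P.round(4),proj(c,P).round(1)); print(holes.round(4),proj(c,holes).round(1))
im=cv2.imread("pics/w6.png")
cv2.imwrite("pics/w6z.png",cv2.resize(im[10:230,170:345],None,fx=3.4,fy=2.7*1,interpolation=cv2.INTER_CUBIC))
for z in(.145,.15): print(at_z(c,(255,141),z).round(4))
```

```text
[[0.449  0.1243 0.014 ]
 [0.4482 0.2331 0.014 ]
 [0.6278 0.2373 0.014 ]
 [0.6278 0.1268 0.014 ]] [[181.3  39.5]
 [303.6  22.1]
 [319.  212. ]
 [216.1 223.3]]
[[0.4713 0.149  0.032 ]
 [0.4712 0.2085 0.032 ]] [[209.3  58.9]
 [279.9  49.6]]
[0.531  0.1808 0.145 ]
[0.5305 0.1809 0.15  ]
```

View pics/w6z.png

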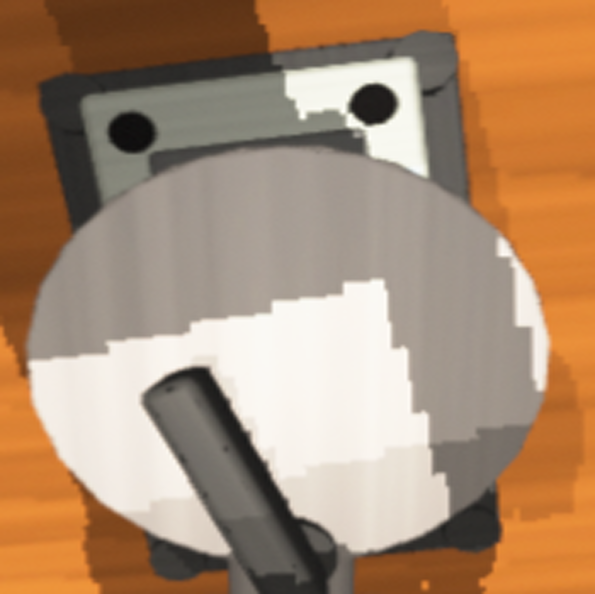

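Request:
drive_tool(commands=[{"x":0.001,"y":-0.001,"z":-0.02,"wx":0,"wy":0,"wz":0,"claw":1},{"x":0,"y":0,"z":-0.018,"wx":0,"wy":0,"wz":0,"claw":1},{"x":0,"y":0,"z":-0.008,"wx":0,"wy":0,"wz":0,"claw":1},{"x":0,"y":0,"z":0,"wx":0,"wy":0,"wz":0,"claw":1}])

```text
time: 9.2
tool_pos: [0.5923, 0.172, 0.0583]
orientation: [-3.141, -0.003, 3.024]
ft_force: [-0.1, 0.3, -4.7]
width: 0.198
```

Request:
drive_tool(commands=[{"x":0,"y":0,"z":-0.004,"wx":0,"wy":0,"wz":0,"claw":1},{"x":0,"y":0,"z":-0.003,"wx":0,"wy":0,"wz":0,"claw":1},{"x":0,"y":0,"z":0,"wx":0,"wy":0,"wz":0,"claw":1}])

```text
time: 9.57
tool_pos: [0.5934, 0.1722, 0.0532]
orientation: [-3.142, 0.0, 3.024]
ft_force: [-0.6, -0.2, -5.9]
width: 0.2
```

Request:
drive_tool(commands=[{"x":0,"y":0,"z":-0.003,"wx":0,"wy":0,"wz":0,"claw":1},{"x":0,"y":0,"z":-0.003,"wx":0,"wy":0,"wz":0,"claw":1},{"x":0,"y":0,"z":0,"wx":0,"wy":0,"wz":0,"claw":1}])

```text
time: 9.95
tool_pos: [0.5933, 0.1722, 0.0474]
orientation: [3.142, -0.001, 3.024]
ft_force: [-1.6, -0.1, -2.7]
width: 0.2
```

Request:
drive_tool(commands=[{"x":0,"y":0,"z":-0.002,"wx":0,"wy":0,"wz":0,"claw":1},{"x":0,"y":0,"z":-0.002,"wx":0,"wy":0,"wz":0,"claw":1},{"x":0,"y":0,"z":0,"wx":0,"wy":0,"wz":0,"claw":1}])

```text
time: 10.32
tool_pos: [0.5929, 0.172, 0.042]
orientation: [-3.141, -0.001, 3.024]
ft_force: [-2.1, 0.4, -6.0]
width: 0.201
```

Run:
```python
from h import *
s=bot.get_state();print(s["time"],s["tool_pos"],s["orientation"],s["wrist_torque"],s["ft_force"])
```

```text
10.325 [0.5929114  0.17204457 0.04204657] [-3.14128154e+00 -8.82904158e-04  3.02409823e+00] [ 0.02467006 -0.05469525 -0.03313369] [-2.14167186  0.37806376 -6.01010732]
```

Request:
drive_tool(commands=[{"x":-0.0005,"y":0,"z":-0.002,"wx":0,"wy":0,"wz":0,"claw":1},{"x":0,"y":0,"z":-0.001,"wx":0,"wy":0,"wz":0,"claw":1},{"x":0,"y":0,"z":-0.0005,"wx":0,"wy":0,"wz":0,"claw":1},{"x":0,"y":0,"z":0,"wx":0,"wy":0,"wz":0,"claw":1}])

```text
time: 10.82
tool_pos: [0.593, 0.1721, 0.0396]
orientation: [-3.141, -0.0, 3.024]
ft_force: [-0.7, -0.6, -4.9]
width: 0.201
```

Run:
```python
from h import *
s=bot.get_state();print(s["time"],s["tool_pos"],s["orientation"],s["wrist_torque"],s["ft_force"])
im,c=snap("side","s7");b=cv2.resize(im[130:220,190:310],None,fx=6,fy=6,interpolation=cv2.INTER_CUBIC)
cv2.imwrite("pics/s7z.png",b[:,:,::-1])
```

```text
10.825 [0.59296983 0.1720833  0.03962626] [-3.14149165e+00 -3.51945827e-05  3.02408033e+00] [-0.04085961  0.07023181 -0.00876346] [-0.69216253 -0.61910161 -4.85452271]
```

View pics/s7z.png

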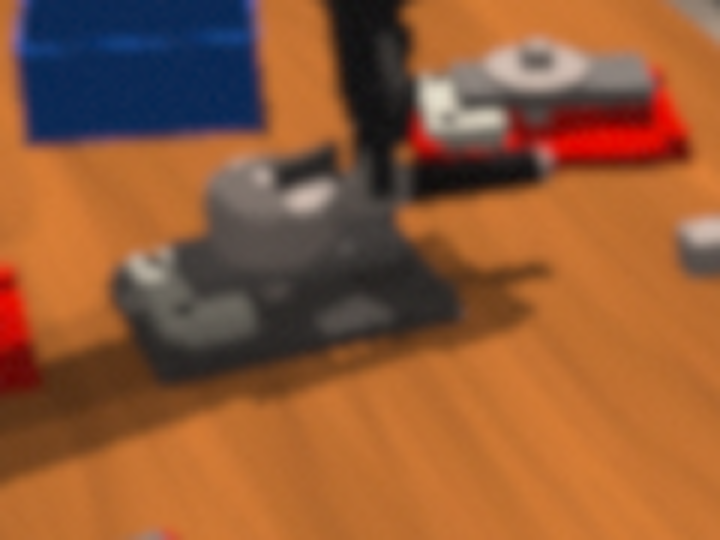

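Request:
drive_tool(commands=[{"x":0,"y":0,"z":-0.001,"wx":0,"wy":0,"wz":0,"claw":1},{"x":0,"y":0,"z":-0.001,"wx":0,"wy":0,"wz":0,"claw":1},{"x":0,"y":0,"z":0,"wx":0,"wy":0,"wz":0,"claw":1}])

```text
time: 11.25
tool_pos: [0.5932, 0.1721, 0.0388]
orientation: [-3.141, 0.0, 3.024]
ft_force: [-5.0, -1.5, 5.0]
width: 0.203
```

The ratchet is down on the washer, with contact felt at the predicted height. Next I release it.

Request:
drive_tool(commands=[{"x":0,"y":0,"z":0,"wx":0,"wy":0,"wz":0,"claw":0.4},{"x":0,"y":0,"z":0,"wx":0,"wy":0,"wz":0,"claw":0},{"x":0,"y":0,"z":0,"wx":0,"wy":0,"wz":0,"claw":-0.3},{"x":0,"y":0,"z":0,"wx":0,"wy":0,"wz":0,"claw":-0.5},{"x":0,"y":0,"z":0.03,"wx":0,"wy":0,"wz":0,"claw":-0.5},{"x":0,"y":0,"z":0.04,"wx":0,"wy":0,"wz":0,"claw":-0.5},{"x":-0.03,"y":0,"z":0.05,"wx":0,"wy":0,"wz":0,"claw":1},{"x":-0.03,"y":0,"z":0.02,"wx":0,"wy":0,"wz":0,"claw":1}])

```text
time: 12.25
tool_pos: [0.5343, 0.1725, 0.1818]
orientation: [3.14, 0.006, 3.024]
ft_force: [0.8, 0.5, -1.5]
width: 0.329
```

Request:
drive_tool(commands=[{"x":0,"y":0,"z":0,"wx":0,"wy":0,"wz":0,"claw":1},{"x":0,"y":0,"z":0,"wx":0,"wy":0,"wz":0,"claw":1},{"x":0,"y":0,"z":0,"wx":0,"wy":0,"wz":0,"claw":1}])

```text
time: 12.62
tool_pos: [0.5328, 0.1719, 0.176]
orientation: [-3.141, -0.002, 3.024]
ft_force: [-0.7, 0.3, 0.3]
width: -0.0
```

Run:
```python
from h import *
s=bot.get_state();print(s["time"],s["tool_pos"],s["orientation"])
im,c=snap("wrist","w8");np.save("w8c.npy",c,allow_pickle=True)
im,c=snap("side","s8");b=cv2.resize(im[130:220,190:310],None,fx=6,fy=6,interpolation=cv2.INTER_CUBIC)
cv2.imwrite("pics/s8z.png",b[:,:,::-1])
```

```text
12.625 [0.53278183 0.17191412 0.17602978] [-3.14084767e+00 -2.27194151e-03  3.02382501e+00]
```

View pics/w8.png

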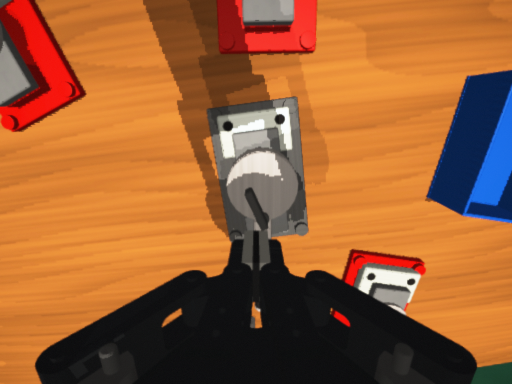

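View pics/s8z.png

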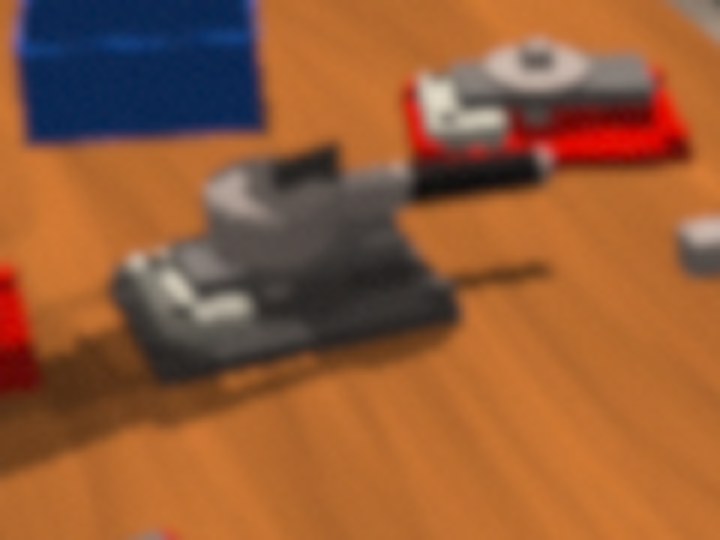

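The ratchet sits flat on the washer and is released. The lever tip should be near world (0.529, 0.165). I'll bring the shut fingers down to the right of the lever.

Request:
drive_tool(commands=[{"x":-0.013,"y":-0.031,"z":-0.01,"wx":0,"wy":0,"wz":0,"claw":1},{"x":0,"y":0,"z":-0.03,"wx":0,"wy":0,"wz":0,"claw":1},{"x":0,"y":0,"z":-0.03,"wx":0,"wy":0,"wz":0,"claw":1},{"x":0,"y":0,"z":-0.02,"wx":0,"wy":0,"wz":0,"claw":1},{"x":0,"y":0,"z":-0.008,"wx":0,"wy":0,"wz":0,"claw":1},{"x":0,"y":0,"z":0,"wx":0,"wy":0,"wz":0,"claw":1},{"x":0,"y":0,"z":0,"wx":0,"wy":0,"wz":0,"claw":1}])

```text
time: 13.6
tool_pos: [0.521, 0.1413, 0.081]
orientation: [3.141, 0.002, 3.024]
ft_force: [1.2, 0.3, -0.1]
width: 0.0
```

Run:
```python
from h import *
s=bot.get_state();print(s["time"],s["tool_pos"],s["orientation"])
im,c=snap("wrist","w9");np.save("w9c.npy",c,allow_pickle=True)
im,c=snap("side","s9");b=cv2.resize(im[120:210,190:310],None,fx=6,fy=6,interpolation=cv2.INTER_CUBIC)
cv2.imwrite("pics/s9z.png",b[:,:,::-1])
```

```text
13.6 [0.52097857 0.14134278 0.08095074] [3.14105478e+00 2.12339248e-03 3.02423220e+00]
```

View pics/w9.png

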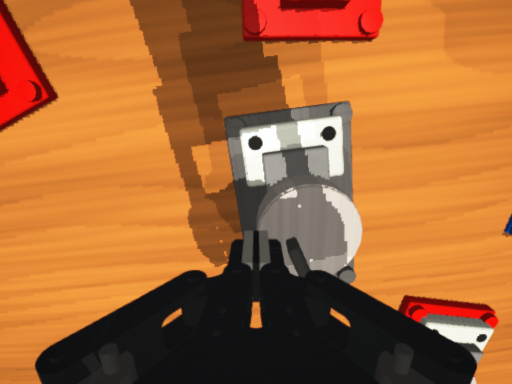

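View pics/s9z.png

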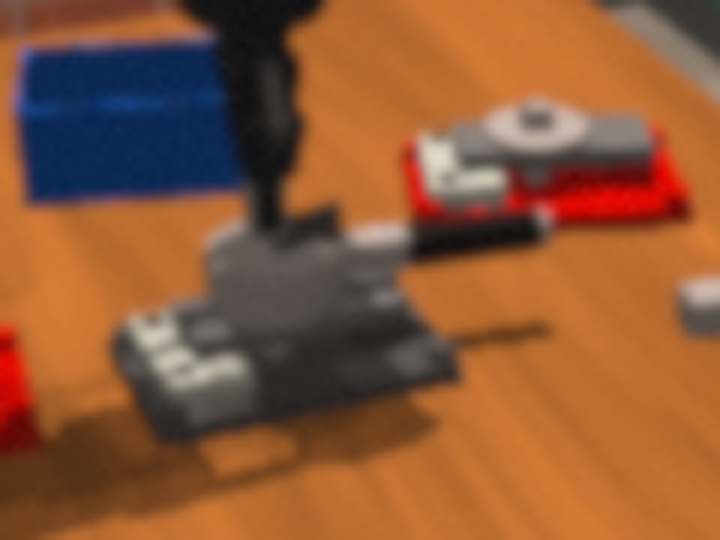

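Run:
```python
from h import *
c=cam("side")
for z in(.08,.085,.09,.095,.1,.105,.11): print(z,proj(c,[[.521,.13,z],[.521,.141,z]]).round(1).tolist())
i=np.load("w9c.npy",allow_pickle=True).item()
from numpy import cos,sin
a=-.118
for phi in(.4,):
  t=np.array([.532,.180,.102])+[*(np.array([[cos(a),-sin(a)],[sin(a),cos(a)]])@[.034-.038*cos(phi),-.038*sin(phi)]),0]
  print(t,proj(i,t),proj(c,t))
im=cv2.imread("pics/w9.png")
cv2.imwrite("pics/w9z.png",np.clip(cv2.resize(im[180:300,210:360],None,fx=5,fy=5,interpolation=cv2.INTER_CUBIC)*1.5,0,255).astype(np.uint8))
```

```text
0.08 [[236.0, 167.4], [234.9, 165.9]]
0.085 [[235.9, 166.1], [234.8, 164.6]]
0.09 [[235.8, 164.7], [234.8, 163.2]]
0.095 [[235.7, 163.3], [234.7, 161.9]]
0.1 [[235.7, 161.9], [234.6, 160.5]]
0.105 [[235.6, 160.6], [234.5, 159.1]]
0.11 [[235.5, 159.2], [234.4, 157.7]]
[0.52926454 0.16542277 0.102     ] [[292.37148084 246.05561313]] [[234.6904895  156.29886564]]
```

View pics/w9z.png

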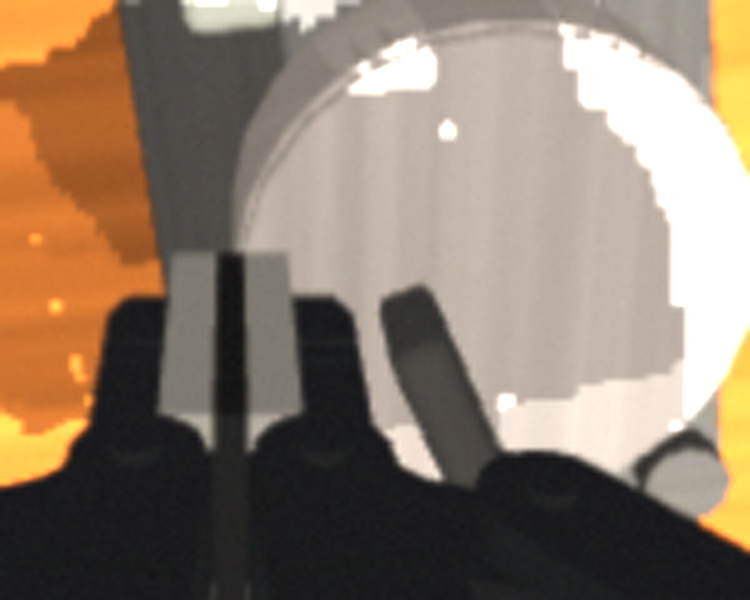

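Request:
drive_tool(commands=[{"x":-0.001,"y":0,"z":-0.008,"wx":0,"wy":0,"wz":0,"claw":1},{"x":0,"y":0,"z":-0.005,"wx":0,"wy":0,"wz":0,"claw":1},{"x":0,"y":0,"z":-0.002,"wx":0,"wy":0,"wz":0,"claw":1},{"x":0,"y":0,"z":0,"wx":0,"wy":0,"wz":0,"claw":1}])

```text
time: 14.2
tool_pos: [0.5187, 0.1411, 0.0643]
orientation: [-3.141, -0.001, 3.024]
ft_force: [-0.9, 0.1, 1.0]
width: 0.002
```

Request:
drive_tool(commands=[{"x":0.0006,"y":0.005,"z":0,"wx":0,"wy":0,"wz":0,"claw":1},{"x":0.0006,"y":0.005,"z":0,"wx":0,"wy":0,"wz":0,"claw":1},{"x":0,"y":0,"z":0,"wx":0,"wy":0,"wz":0,"claw":1}])

```text
time: 14.58
tool_pos: [0.5203, 0.1516, 0.0648]
orientation: [3.141, 0.0, 3.025]
ft_force: [-0.3, -0.9, -0.1]
width: 0.003
```

Request:
drive_tool(commands=[{"x":0.0006,"y":0.005,"z":0,"wx":0,"wy":0,"wz":0,"claw":1},{"x":0.0006,"y":0.005,"z":0,"wx":0,"wy":0,"wz":0,"claw":1},{"x":0,"y":0,"z":0,"wx":0,"wy":0,"wz":0,"claw":1}])

```text
time: 14.95
tool_pos: [0.521, 0.1614, 0.0643]
orientation: [-3.142, -0.001, 3.024]
ft_force: [-0.7, -0.6, 0.4]
width: 0.001
```

Run:
```python
from h import *
s=bot.get_state();print(s["time"],s["tool_pos"],s["orientation"])
im,c=snap("wrist","w10");np.save("w10c.npy",c,allow_pickle=True)
a=np.clip(cv2.resize(im[150:310,190:340],None,fx=3.5,fy=3.5,interpolation=cv2.INTER_CUBIC)*1.5,0,255).astype(np.uint8)
cv2.imwrite("pics/w10z.png",a[:,:,::-1])
```

```text
14.95 [0.52099944 0.16140491 0.06432105] [-3.14153662e+00 -8.24078169e-04  3.02443108e+00]
```

View pics/w10z.png

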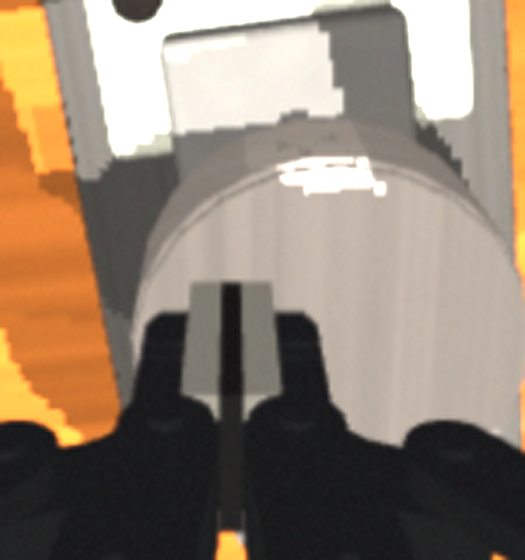

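Request:
drive_tool(commands=[{"x":0.0006,"y":0.005,"z":0,"wx":0,"wy":0,"wz":0,"claw":1},{"x":0,"y":0,"z":0,"wx":0,"wy":0,"wz":0,"claw":1}])

```text
time: 15.25
tool_pos: [0.5215, 0.1667, 0.0644]
orientation: [3.141, -0.001, 3.024]
ft_force: [-3.9, 0.6, 0.5]
width: 0.003
```

Request:
drive_tool(commands=[{"x":0.0006,"y":0.005,"z":0,"wx":0,"wy":0,"wz":0,"claw":1},{"x":0,"y":0,"z":0,"wx":0,"wy":0,"wz":0,"claw":1}])

```text
time: 15.5
tool_pos: [0.5222, 0.1718, 0.0644]
orientation: [3.141, -0.001, 3.024]
ft_force: [-5.0, 0.1, -0.3]
width: 0.0
```

Run:
```python
from h import *
s=bot.get_state();print(s["time"],s["tool_pos"],s["orientation"])
im,c=snap("wrist","w11")
a=np.clip(cv2.resize(im[150:310,190:340],None,fx=3.5,fy=3.5,interpolation=cv2.INTER_CUBIC)*1.5,0,255).astype(np.uint8)
cv2.imwrite("pics/w11z.png",a[:,:,::-1])
im,c=snap("side","s11");b=cv2.resize(im[120:210,190:310],None,fx=6,fy=6,interpolation=cv2.INTER_CUBIC)
cv2.imwrite("pics/s11z.png",b[:,:,::-1])
```

```text
15.5 [0.52218391 0.17183876 0.06443817] [ 3.14082851e+00 -9.26425717e-04  3.02448776e+00]
```

View pics/w11z.png

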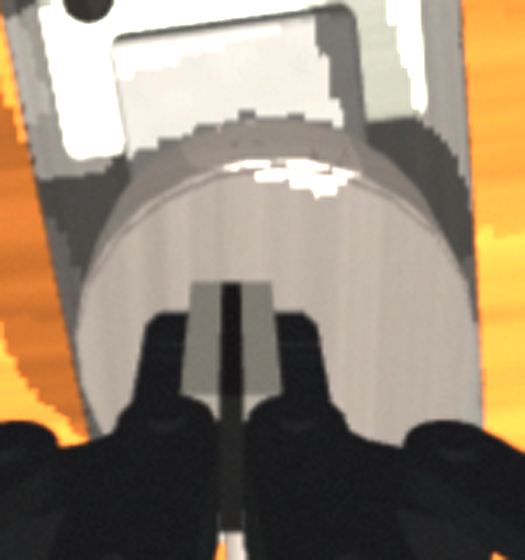

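View pics/s11z.png

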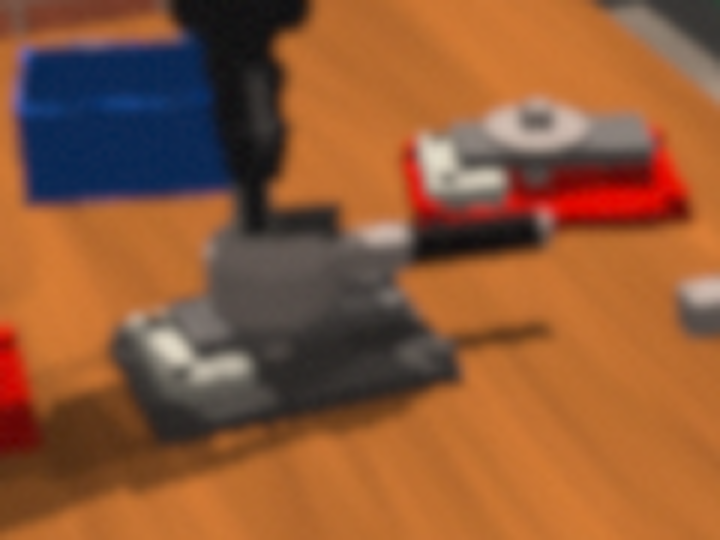

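Run:
```python
from h import *
c=np.load("w9c.npy",allow_pickle=True).item()
for z in(.1,.104,.108): print(z,at_z(c,(256,230.5),z).round(4))
print(at_z(c,(210+405/5,180+290/5),.102),at_z(c,(210+430/5,180+290/5),.102))
# head centre from w9: ellipse right/left top edges
c=np.load("w8c.npy",allow_pickle=True).item()
print(at_z(c,(262,185.5),.082))
im=cv2.imread("pics/w8.png");cv2.imwrite("pics/w8z.png",np.clip(cv2.resize(im[130:250,210:320],None,fx=5,fy=5,interpolation=cv2.INTER_CUBIC)*1.3,0,255).astype(np.uint8))
im=cv2.imread("pics/side0.png")
s=optics.grab_frame("top");cv2.imwrite("pics/t11z.png",cv2.resize(s[150:240,170:270],None,fx=6,fy=6,interpolation=cv2.INTER_CUBIC)[:,:,::-1])
```

```text
0.1 [0.5168 0.1438 0.1   ]
0.104 [0.5149 0.144  0.104 ]
0.108 [0.5129 0.1443 0.108 ]
[0.52352067 0.16498495 0.102     ] [0.52389435 0.16808416 0.102     ]
[0.53244311 0.18029324 0.082     ]
```

View pics/w8z.png

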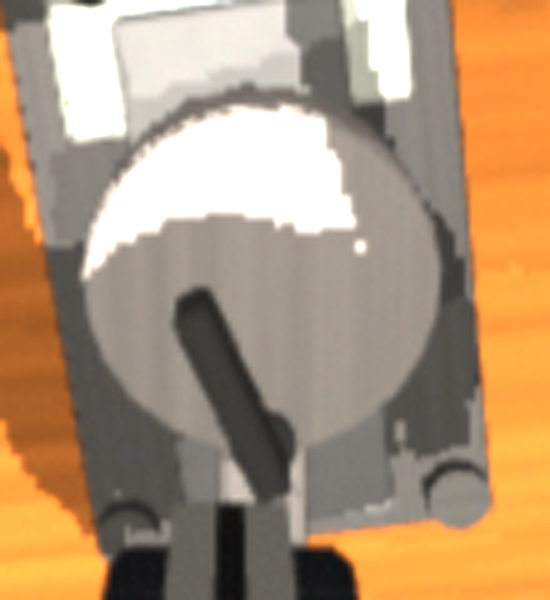

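View pics/t11z.png

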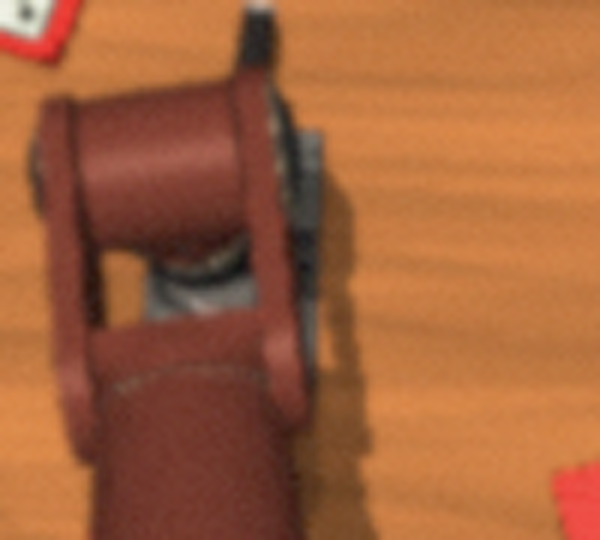

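```bash
python3 - <<'E'
from h import *
from numpy import cos,sin
c=cam("side");a=-.118
Rm=np.array([[cos(a),-sin(a)],[sin(a),cos(a)]])
def lev(phi,r,z=.102): return np.array([.532,.180,z])+[*(Rm@[.034-r*cos(phi),-r*sin(phi)]),0]
for phi in(.4,.2,0,-.16,-.3,-.4):
  print(phi,[((proj(c,lev(phi,r))[0]-[190,120])*6).round(0).tolist() for r in(-.006,.020,.038)])
for z in (.09,.095): print([((proj(c,[x,y,z])[0]-[190,120])*6).round(0).tolist() for x,y in((.515,.165),(.525,.165),(.535,.165))])
E
python3 -c "
import cv2;im=cv2.imread('pics/s11.png');cv2.imwrite('pics/s11y.png',cv2.resize(im[135:185,215:265],None,fx=12,fy=12,interpolation=cv2.INTER_CUBIC))"
```

```text
0.4 [[334.0, 195.0], [295.0, 208.0], [268.0, 218.0]]
0.2 [[335.0, 196.0], [292.0, 206.0], [262.0, 213.0]]
0 [[335.0, 197.0], [290.0, 203.0], [258.0, 207.0]]
-0.16 [[336.0, 198.0], [289.0, 200.0], [256.0, 202.0]]
-0.3 [[336.0, 198.0], [289.0, 198.0], [257.0, 198.0]]
-0.4 [[335.0, 199.0], [290.0, 196.0], [258.0, 195.0]]
[[245.0, 242.0], [262.0, 239.0], [279.0, 236.0]]
[[244.0, 234.0], [262.0, 231.0], [279.0, 228.0]]
```

View pics/s11y.png

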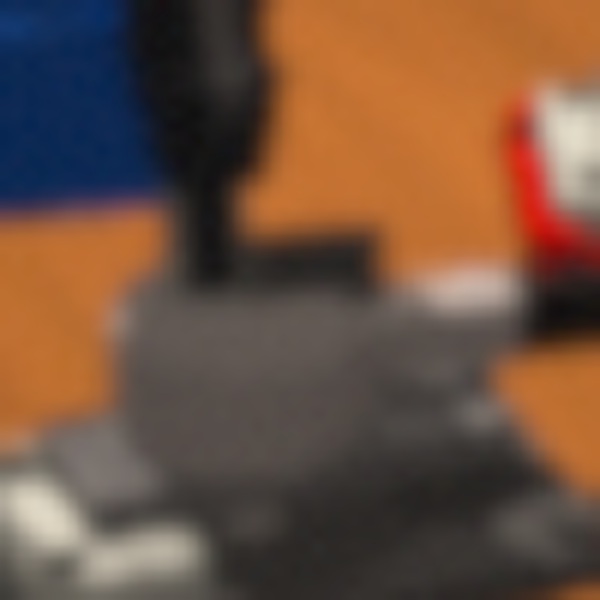

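Request:
drive_tool(commands=[{"x":0.0005,"y":0.004,"z":0,"wx":0,"wy":0,"wz":0,"claw":1},{"x":0,"y":0,"z":0,"wx":0,"wy":0,"wz":0,"claw":1}])

```text
time: 15.9
tool_pos: [0.5231, 0.1757, 0.0646]
orientation: [3.141, 0.0, 3.024]
ft_force: [-4.1, 1.4, 0.4]
width: 0.0
```

Run:
```python
from h import *
s=bot.get_state();print(s["time"],s["tool_pos"],s["orientation"],s["ft_force"],s["wrist_torque"])
im,c=snap("side","s12");b=cv2.resize(im[135:185,215:265],None,fx=12,fy=12,interpolation=cv2.INTER_CUBIC)
cv2.imwrite("pics/s12y.png",b[:,:,::-1])
```

```text
15.9 [0.52310283 0.17565769 0.06462959] [3.14065637e+00 9.45348242e-05 3.02416319e+00] [-4.06390369  1.35242791  0.40168846] [ 0.30992726  0.64904018 -0.00814837]
```

View pics/s12y.png

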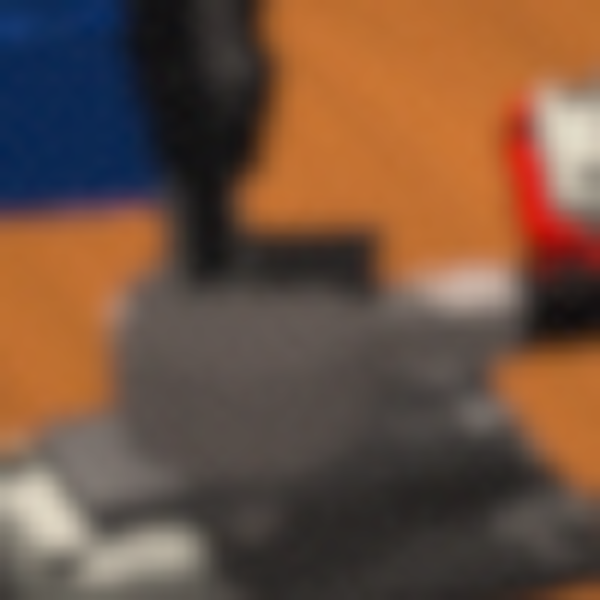

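Request:
drive_tool(commands=[{"x":0.0005,"y":0.004,"z":0,"wx":0,"wy":0,"wz":0,"claw":1},{"x":0.0005,"y":0.004,"z":0,"wx":0,"wy":0,"wz":0,"claw":1},{"x":0,"y":0,"z":0,"wx":0,"wy":0,"wz":0,"claw":1}])

```text
time: 16.32
tool_pos: [0.5247, 0.183, 0.0648]
orientation: [-3.141, 0.001, 3.024]
ft_force: [-1.0, -1.1, -0.6]
width: 0.001
```

Run:
```python
from h import *
s=bot.get_state();print(s["time"],s["tool_pos"],s["orientation"],s["ft_force"],s["wrist_torque"])
im,c=snap("wrist","w13")
a=np.clip(cv2.resize(im[150:310,190:340],None,fx=3.5,fy=3.5,interpolation=cv2.INTER_CUBIC)*1.5,0,255).astype(np.uint8)
im,c=snap("side","s13");b=cv2.resize(im[135:185,215:265],None,fx=10,fy=10,interpolation=cv2.INTER_CUBIC)
cv2.imwrite("pics/s13y.png",b[:,:,::-1]);cv2.imwrite("pics/w13z.png",a[:,:,::-1])
```

```text
16.325 [0.52466234 0.18302023 0.06480043] [-3.14108475e+00  1.32888706e-03  3.02434213e+00] [-1.01157844 -1.12316578 -0.58727676] [-0.13780658  0.21085436  0.04808252]
```

View pics/s13y.png

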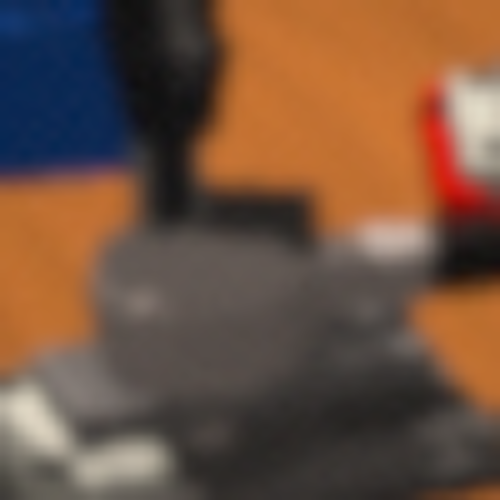

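View pics/w13z.png

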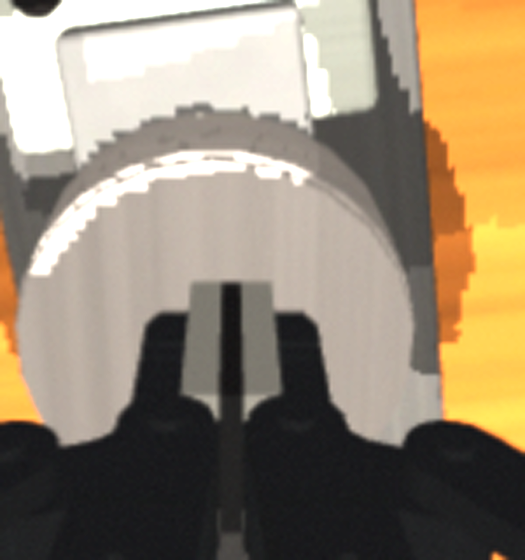

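The force dropped away and the lever's slope in the side view has reversed. I'll lift and check.

Request:
drive_tool(commands=[{"x":-0.002,"y":0,"z":0.01,"wx":0,"wy":0,"wz":0,"claw":1},{"x":0,"y":0,"z":0.04,"wx":0,"wy":0,"wz":0,"claw":0},{"x":0.02,"y":-0.005,"z":0.05,"wx":0,"wy":0,"wz":0,"claw":-0.5},{"x":0.02,"y":-0.005,"z":0.01,"wx":0,"wy":0,"wz":0,"claw":-0.5},{"x":0,"y":0,"z":0,"wx":0,"wy":0,"wz":0,"claw":-0.5}])

```text
time: 17.05
tool_pos: [0.5643, 0.1731, 0.1777]
orientation: [3.14, 0.005, 3.023]
ft_force: [-0.9, -0.2, -0.3]
width: 0.752
```

Run:
```python
from h import *
s=bot.get_state();print(s["time"],s["tool_pos"],s["orientation"],s["ft_force"])
im,c=snap("wrist","w14");np.save("w14c.npy",c,allow_pickle=True)
a=np.clip(cv2.resize(im[100:300,170:340],None,fx=3,fy=3,interpolation=cv2.INTER_CUBIC)*1.3,0,255).astype(np.uint8)
cv2.imwrite("pics/w14z.png",a[:,:,::-1])
```

```text
17.05 [0.56430384 0.1731144  0.17772875] [3.13987124 0.00521598 3.0230941 ] [-0.85839983 -0.2369484  -0.27776268]
```

View pics/w14z.png

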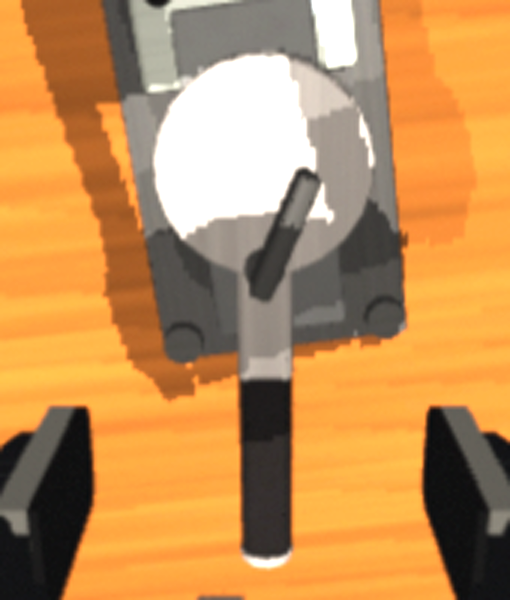

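The wrist view shows the lever on the tightening side: the tip at zoom (312,175) is now left of the handle axis. Next I'll check the handle line and regrip.

Run:
```python
from h import *
c=np.load("w14c.npy",allow_pickle=True).item()
P=[at_z(c,(170+x/3,100+y/3),z) for x,y,z in [(262.5,161,.082),(266,340,.08),(266.5,450,.08),(266.5,552,.08)]]
print(np.round(P,4)); d=P[3]-P[0];print(np.degrees(np.arctan2(d[1],d[0])))
d=P[3]-P[1];print(np.degrees(np.arctan2(d[1],d[0])))
```

```text
[[0.5316 0.1808 0.082 ]
 [0.5966 0.1745 0.08  ]
 [0.6414 0.1696 0.08  ]
 [0.6873 0.1643 0.08  ]]
-6.0638498454926495
-6.443337520838783
```

Request:
drive_tool(commands=[{"x":0.031,"y":-0.0015,"z":-0.02,"wx":0,"wy":0,"wz":0,"claw":-0.5},{"x":0.031,"y":-0.0015,"z":-0.03,"wx":0,"wy":0,"wz":0,"claw":-0.5},{"x":0,"y":0,"z":-0.04,"wx":0,"wy":0,"wz":0,"claw":-0.5},{"x":0,"y":0,"z":-0.03,"wx":0,"wy":0,"wz":0,"claw":-0.5},{"x":0,"y":0,"z":-0.014,"wx":0,"wy":0,"wz":0,"claw":-0.5},{"x":0,"y":0,"z":0,"wx":0,"wy":0,"wz":0,"claw":-0.5},{"x":0,"y":0,"z":0,"wx":0,"wy":0,"wz":0,"claw":-0.5}], squeeze=50)

```text
time: 17.98
tool_pos: [0.625, 0.1704, 0.0423]
orientation: [3.141, 0.002, 3.024]
ft_force: [-0.1, 0.3, 0.4]
width: 0.751
```

Run:
```python
from h import *
s=bot.get_state();print(s["time"],s["tool_pos"],s["orientation"],s["ft_force"],s["joint_pos"])
im,c=snap("wrist","w15");
im,c=snap("side","s15");b=cv2.resize(im[120:200,210:310],None,fx=6,fy=6,interpolation=cv2.INTER_CUBIC)
cv2.imwrite("pics/s15z.png",b[:,:,::-1])
```

```text
17.975 [0.62496726 0.17044894 0.04230826] [3.14087746e+00 2.39346689e-03 3.02422576e+00] [-0.07895533  0.26383077  0.38942709] [ 1.51436775e-01  2.47893718e-01  1.67944448e+00  5.75316918e-05
  1.21175700e+00 -1.30201366e+00]
```

View pics/w15.png

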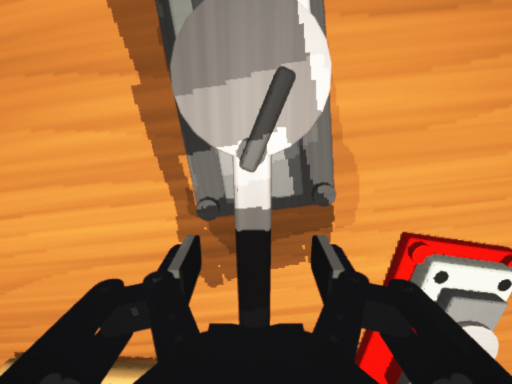

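View pics/s15z.png

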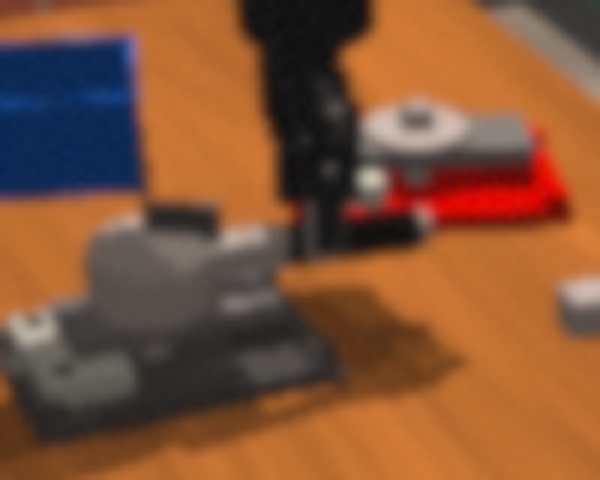

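Request:
drive_tool(commands=[{"x":0,"y":0,"z":-0.001,"wx":0,"wy":0,"wz":0,"claw":0.1},{"x":0,"y":0,"z":0,"wx":0,"wy":0,"wz":0,"claw":0.4},{"x":0,"y":0,"z":0,"wx":0,"wy":0,"wz":0,"claw":1},{"x":0,"y":0,"z":0,"wx":0,"wy":0,"wz":0,"claw":1},{"x":0,"y":0,"z":0,"wx":0,"wy":0,"wz":0,"claw":1}], squeeze=50)

```text
time: 18.7
tool_pos: [0.6243, 0.1698, 0.04]
orientation: [-3.141, 0.0, 3.024]
ft_force: [-0.6, -3.1, 2.9]
width: 0.215
```

Run:
```python
from h import *
s=bot.get_state();p=np.array(s["tool_pos"])[:2];print(s["time"],s["tool_pos"],s["orientation"],s["ft_force"],s["wrist_torque"])
C=np.array([.532,.1803]);d=p-C
print(np.linalg.norm(d),np.degrees(np.arctan2(d[1],d[0])))
for st in(5,8):
  q=d
  for k in range(1,18 if st==5 else 11):
    n=R.from_euler("z",-np.radians(st)*k).as_matrix()[:2,:2]@d
    print(st*k,(n-q).round(4)); q=n
```

```text
18.7 [0.62425247 0.16978729 0.03996335] [-3.14094313e+00  3.51241124e-04  3.02432643e+00] [-0.55797341 -3.11848747  2.88668793] [-0.41683094  0.12214239  0.23281501]
0.09284953324369394 -6.501144496724027
5 [-0.0013 -0.008 ]
10 [-0.002  -0.0079]
15 [-0.0026 -0.0077]
20 [-0.0033 -0.0074]
25 [-0.0039 -0.0071]
30 [-0.0045 -0.0067]
35 [-0.0051 -0.0063]
40 [-0.0056 -0.0058]
45 [-0.0061 -0.0053]
50 [-0.0066 -0.0048]
55 [-0.0069 -0.0042]
60 [-0.0073 -0.0036]
65 [-0.0076 -0.0029]
70 [-0.0078 -0.0022]
75 [-0.008  -0.0015]
80 [-0.0081 -0.0008]
85 [-0.0081 -0.0001]
8 [-0.0024 -0.0127]
16 [-0.0041 -0.0123]
24 [-0.0058 -0.0116]
32 [-0.0073 -0.0107]
40 [-0.0088 -0.0096]
48 [-0.01   -0.0082]
56 [-0.011  -0.0068]
64 [-0.0119 -0.0052]
72 [-0.0125 -0.0035]
80 [-0.0128 -0.0017]
```

Request:
drive_tool(commands=[{"x":-0.0013,"y":-0.008,"z":0,"wx":0,"wy":0,"wz":-5,"claw":1},{"x":-0.002,"y":-0.0079,"z":0,"wx":0,"wy":0,"wz":-5,"claw":1},{"x":-0.0026,"y":-0.0077,"z":0,"wx":0,"wy":0,"wz":-5,"claw":1},{"x":-0.0033,"y":-0.0074,"z":0,"wx":0,"wy":0,"wz":-5,"claw":1}])

```text
time: 19.2
tool_pos: [0.6145, 0.1385, 0.0398]
orientation: [-3.14, -0.0, 2.673]
ft_force: [-1.9, -2.5, 2.8]
width: 0.221
```

Request:
drive_tool(commands=[{"x":-0.0039,"y":-0.0071,"z":0,"wx":0,"wy":0,"wz":-5,"claw":1},{"x":-0.0045,"y":-0.0067,"z":0,"wx":0,"wy":0,"wz":-5,"claw":1},{"x":0,"y":0,"z":0,"wx":0,"wy":0,"wz":0,"claw":1}])

```text
time: 19.58
tool_pos: [0.6064, 0.1248, 0.0398]
orientation: [-3.141, 0.0, 2.502]
ft_force: [-0.2, -3.1, 1.5]
width: 0.219
```

Request:
drive_tool(commands=[{"x":-0.0051,"y":-0.0063,"z":0,"wx":0,"wy":0,"wz":-5,"claw":1},{"x":-0.0056,"y":-0.0058,"z":0,"wx":0,"wy":0,"wz":-5,"claw":1},{"x":0,"y":0,"z":0,"wx":0,"wy":0,"wz":0,"claw":1}])

```text
time: 19.95
tool_pos: [0.5962, 0.1128, 0.0399]
orientation: [3.141, 0.001, 2.328]
ft_force: [-0.3, -5.1, 0.8]
width: 0.214
```

Run:
```python
from h import *
s=bot.get_state();print(s["time"],s["tool_pos"],s["orientation"],s["ft_force"],s["wrist_torque"])
im,c=snap("wrist","w16");
```

```text
19.95 [0.59616703 0.11282824 0.03994505] [3.14148508e+00 1.22394506e-03 2.32815312e+00] [-0.30628853 -5.07873176  0.76924842] [-0.70457705  0.06312588  0.47673435]
```

View pics/w16.png

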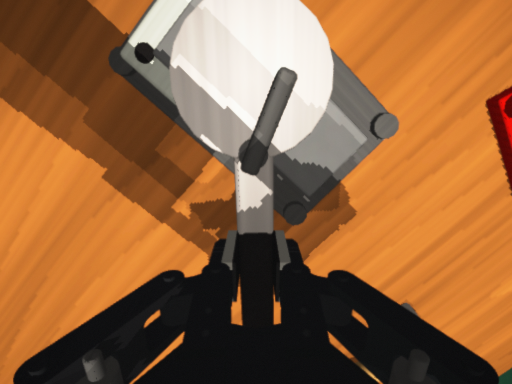

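Request:
drive_tool(commands=[{"x":-0.0061,"y":-0.0053,"z":0,"wx":0,"wy":0,"wz":-5,"claw":1},{"x":-0.0066,"y":-0.0048,"z":0,"wx":0,"wy":0,"wz":-5,"claw":1},{"x":0,"y":0,"z":0,"wx":0,"wy":0,"wz":0,"claw":1}])

```text
time: 20.38
tool_pos: [0.5838, 0.1026, 0.04]
orientation: [3.141, 0.002, 2.153]
ft_force: [0.5, -4.8, 1.4]
width: 0.219
```

Request:
drive_tool(commands=[{"x":-0.0069,"y":-0.0042,"z":0,"wx":0,"wy":0,"wz":-5,"claw":1},{"x":0,"y":0,"z":0,"wx":0,"wy":0,"wz":0,"claw":1}])

```text
time: 20.62
tool_pos: [0.577, 0.0984, 0.04]
orientation: [3.141, 0.002, 2.066]
ft_force: [0.6, -5.6, 1.5]
width: 0.218
```

Request:
drive_tool(commands=[{"x":-0.0073,"y":-0.0036,"z":0,"wx":0,"wy":0,"wz":-5,"claw":1},{"x":0,"y":0,"z":0,"wx":0,"wy":0,"wz":0,"claw":1}])

```text
time: 20.88
tool_pos: [0.5698, 0.0947, 0.0401]
orientation: [3.14, 0.002, 1.978]
ft_force: [1.5, -6.1, 0.9]
width: 0.215
```

Run:
```python
from h import *
s=bot.get_state();print(s["time"],s["tool_pos"],s["orientation"],s["ft_force"],s["wrist_torque"])
im,c=snap("wrist","w17");
```

```text
20.875 [0.56980781 0.09467913 0.04009061] [3.14019889e+00 2.18690603e-03 1.97836406e+00] [ 1.48778543 -6.13247876  0.91862843] [-0.9331714  -0.18468914  0.35340721]
```

View pics/w17.png

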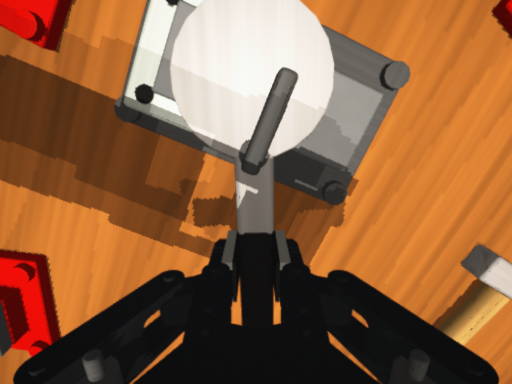

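Request:
drive_tool(commands=[{"x":-0.0072,"y":-0.0037,"z":0,"wx":0,"wy":0,"wz":-5,"claw":1},{"x":0,"y":0,"z":0,"wx":0,"wy":0,"wz":0,"claw":1}])

```text
time: 21.18
tool_pos: [0.5625, 0.0917, 0.04]
orientation: [3.14, 0.001, 1.892]
ft_force: [2.5, -3.5, 1.9]
width: 0.219
```

Request:
drive_tool(commands=[{"x":-0.0078,"y":-0.0024,"z":0,"wx":0,"wy":0,"wz":-5,"claw":1},{"x":0,"y":0,"z":0,"wx":0,"wy":0,"wz":0,"claw":1}])

```text
time: 21.42
tool_pos: [0.5554, 0.0895, 0.0402]
orientation: [3.138, 0.001, 1.805]
ft_force: [3.5, -3.5, 0.7]
width: 0.216
```

Run:
```python
from h import *
s=bot.get_state();print(s["time"],s["tool_pos"],s["orientation"],s["ft_force"],s["wrist_torque"],s["joint_pos"])
```

```text
21.425 [0.55536433 0.08948663 0.040237  ] [3.13802760e+00 6.62371928e-04 1.80515019e+00] [ 3.4996423  -3.46401165  0.66760237] [-0.47056509 -0.61391807  0.53067145] [ 2.74217771e-02  6.25077635e-02  1.89155917e+00  9.09550018e-05
  1.18390063e+00 -2.06967432e-01]
```

Request:
drive_tool(commands=[{"x":-0.008,"y":-0.0015,"z":0,"wx":0,"wy":0,"wz":-5,"claw":1},{"x":0,"y":0,"z":0,"wx":0,"wy":0,"wz":0,"claw":1}])

```text
time: 21.68
tool_pos: [0.5478, 0.0878, 0.0404]
orientation: [3.137, 0.001, 1.718]
ft_force: [4.3, -3.2, 0.6]
width: 0.215
```

Request:
drive_tool(commands=[{"x":-0.0065,"y":-0.0007,"z":0,"wx":0,"wy":0,"wz":-4,"claw":1},{"x":0,"y":0,"z":0,"wx":0,"wy":0,"wz":0,"claw":1}])

```text
time: 21.92
tool_pos: [0.5421, 0.087, 0.0406]
orientation: [3.135, 0.001, 1.649]
ft_force: [6.8, -4.1, -0.0]
width: 0.215
```

Run:
```python
from h import *
s=bot.get_state();print(s["time"],s["tool_pos"],s["orientation"],s["ft_force"],s["wrist_torque"],s["joint_pos"])
im,c=snap("wrist","w18");np.save("w18c.npy",c,allow_pickle=True)
```

```text
21.925 [0.54213564 0.08696768 0.04063708] [3.13502478e+00 1.28366292e-03 1.64917912e+00] [ 6.80609939 -4.14066123 -0.01182114] [-0.64183169 -1.07402207  0.72931926] [ 2.40296295e-02  2.89212224e-02  1.92563498e+00 -1.00018540e-03
  1.18040871e+00 -5.39798236e-02]
```

View pics/w18.png

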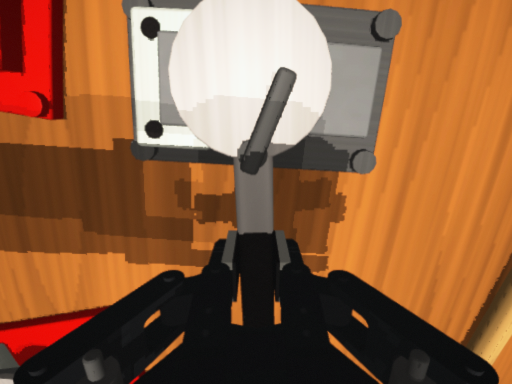

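Request:
drive_tool(commands=[{"x":-0.0065,"y":-0.0005,"z":0,"wx":0,"wy":0,"wz":-4,"claw":1},{"x":0,"y":0,"z":0,"wx":0,"wy":0,"wz":0,"claw":1}])

```text
time: 22.22
tool_pos: [0.5358, 0.0865, 0.0409]
orientation: [3.135, 0.001, 1.579]
ft_force: [7.9, -4.1, -0.4]
width: 0.218
```

```bash
cat > tq.py <<'E'
from h import *
s=bot.get_state();p=np.array(s["tool_pos"])[:2]-[.532,.1803];F=s["ft_force"]
print(s["time"],s["tool_pos"].round(4),s["orientation"].round(4),F.round(1),s["wrist_torque"].round(2),"total",p[0]*F[1]-p[1]*F[0]+s["wrist_torque"][2],"turn",np.degrees(3.0243-s["orientation"][2]))
E
python3 tq.py
```

```text
22.225 [0.5358 0.0865 0.0409] [3.1346e+00 8.0000e-04 1.5795e+00] [ 7.9 -4.1 -0.4] [-0.63 -1.18  0.79] total 1.5144187272680483 turn 82.78366528868405
```

Run:
```python
from h import *
im,c=snap("wrist","w19");np.save("w19c.npy",c,allow_pickle=True)
cv2.imwrite("pics/w19z.png",cv2.resize(im[0:250,110:420],None,fx=2.4,fy=2.4,interpolation=cv2.INTER_CUBIC)[:,:,::-1])
im,cc=snap("side","s19");b=cv2.resize(im[110:210,180:300],None,fx=6,fy=6,interpolation=cv2.INTER_CUBIC)
cv2.imwrite("pics/s19z.png",b[:,:,::-1])
```

```text
(no output)
```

View pics/w19z.png

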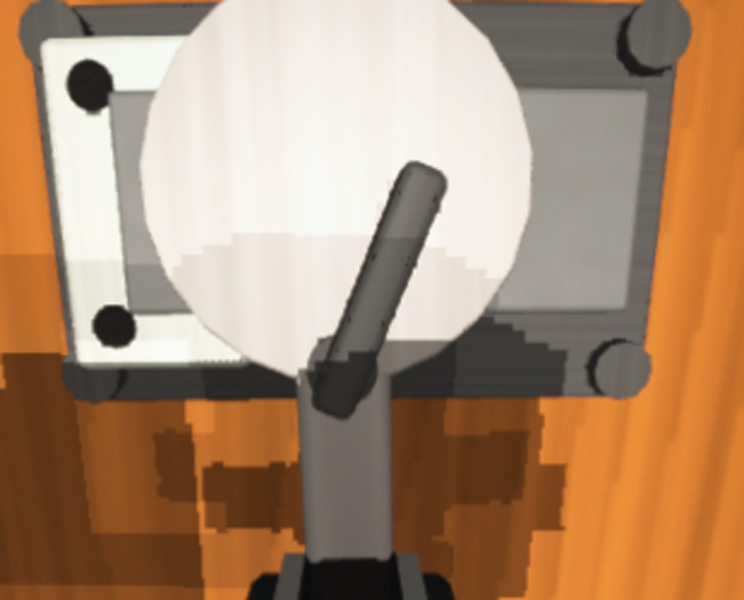

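View pics/s19z.png

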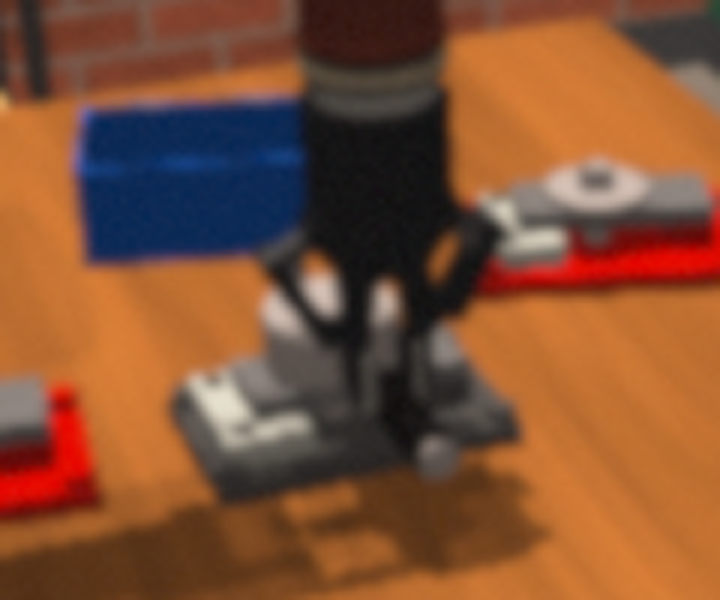

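Run:
```python
from h import *
c=np.load("w19c.npy",allow_pickle=True).item()
f=lambda x,y:(110+x/2.4,y/2.4)
print("head",at_z(c,f(336,188),.082))
a=at_z(c,f(345,400),.08);b=at_z(c,f(349,545),.08);d=b-a
print(a,b,np.degrees(np.arctan2(d[1],d[0])))
# clamp bolts check : plate edges
for n,u in [("hole1",(91,85)),("hole2",(115,326))]: print(n,at_z(c,f(*u),.032))
im=cv2.imread("pics/w16.png")
```

```text
head [0.53292514 0.17890108 0.082     ]
[0.53489402 0.13790935 0.08      ] [0.5360117  0.10479111 0.08      ] -88.06710917731225
hole1 [0.47043695 0.20834352 0.032     ]
hole2 [0.47118995 0.14819352 0.032     ]
```

Request:
drive_tool(commands=[{"x":-0.0065,"y":0.0,"z":0,"wx":0,"wy":0,"wz":-4,"claw":1},{"x":0,"y":0,"z":0,"wx":0,"wy":0,"wz":0,"claw":1}])

```text
time: 22.58
tool_pos: [0.5293, 0.0865, 0.041]
orientation: [3.135, 0.001, 1.51]
ft_force: [5.9, -3.3, 0.2]
width: 0.217
```

```bash
python3 tq.py
```

```text
22.575 [0.5293 0.0865 0.041 ] [3.1347e+00 5.0000e-04 1.5098e+00] [ 5.9 -3.3  0.2] [-0.7  -1.04  0.67] total 1.2302022102836667 turn 86.77508712185731
```

Request:
drive_tool(commands=[{"x":-0.0065,"y":0.0004,"z":0,"wx":0,"wy":0,"wz":-4,"claw":1},{"x":0,"y":0,"z":0,"wx":0,"wy":0,"wz":0,"claw":1}])

```text
time: 22.82
tool_pos: [0.5234, 0.0868, 0.0411]
orientation: [3.133, -0.0, 1.44]
ft_force: [8.2, -3.0, -1.3]
width: 0.215
```

```bash
python3 tq.py
```

```text
22.825 [0.5234 0.0868 0.0411] [ 3.1331 -0.      1.4402] [ 8.2 -3.  -1.3] [-0.77 -1.34  0.83] total 1.6129805129933499 turn 90.76362847205758
```

Run:
```python
from h import *
im,c=snap("wrist","w20");np.save("w20c.npy",c,allow_pickle=True)
w=[]
for n in("15","16","17","18","19","20"):
    g=cv2.imread(f"pics/w{n}.png"); w.append(g[20:260,160:350])
cv2.imwrite("pics/cmp.png",cv2.resize(np.vstack([np.hstack(w[:3]),np.hstack(w[3:])]),None,fx=1.25,fy=1.25,interpolation=cv2.INTER_CUBIC))
```

```text
(no output)
```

View pics/cmp.png

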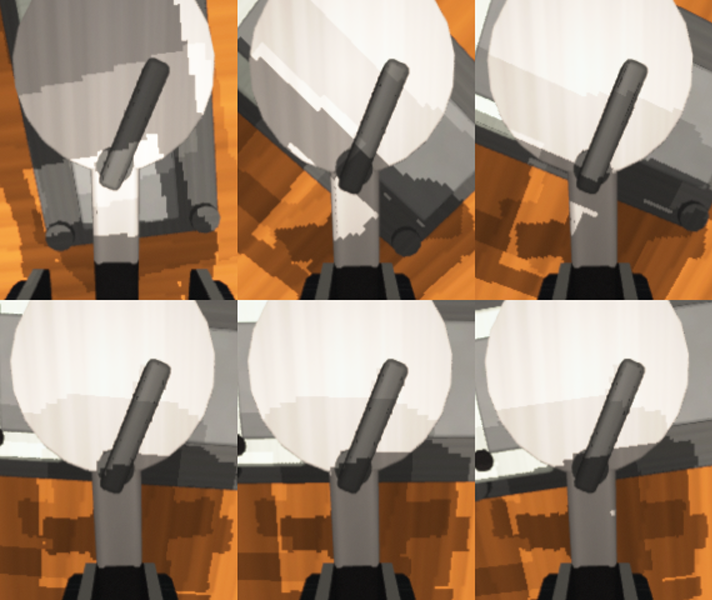

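Request:
drive_tool(commands=[{"x":-0.0065,"y":0.0008,"z":0,"wx":0,"wy":0,"wz":-4,"claw":1},{"x":0,"y":0,"z":0,"wx":0,"wy":0,"wz":0,"claw":1}])

```text
time: 23.12
tool_pos: [0.5177, 0.0875, 0.0413]
orientation: [3.131, -0.001, 1.371]
ft_force: [11.0, -4.1, -2.1]
width: 0.218
```

```bash
python3 tq.py
```

```text
23.125 [0.5177 0.0875 0.0413] [ 3.1311e+00 -8.0000e-04  1.3708e+00] [11.  -4.1 -2.1] [-0.8  -1.83  0.93] total 2.0091583697530124 turn 94.73854906405776
```

Request:
drive_tool(commands=[{"x":-0.0063,"y":0.0014,"z":0,"wx":0,"wy":0,"wz":-4,"claw":1},{"x":0,"y":0,"z":0,"wx":0,"wy":0,"wz":0,"claw":1}])

```text
time: 23.38
tool_pos: [0.5076, 0.0897, 0.0398]
orientation: [3.141, -0.001, 1.297]
ft_force: [2.1, -2.2, 1.7]
width: 0.214
```

```bash
python3 tq.py
```

```text
23.375 [0.5076 0.0897 0.0398] [ 3.1407e+00 -1.5000e-03  1.2971e+00] [ 2.1 -2.2  1.7] [-0.18 -0.5  -0.33] total -0.08555908600921563 turn 98.95861010692553
```

Run:
```python
from h import *
im,c=snap("wrist","w21");np.save("w21c.npy",c,allow_pickle=True)
cv2.imwrite("pics/w21z.png",cv2.resize(im[0:260,120:390],None,fx=2.3,fy=2.3,interpolation=cv2.INTER_CUBIC)[:,:,::-1])
im,cc=snap("side","s21");b=cv2.resize(im[110:210,180:300],None,fx=6,fy=6,interpolation=cv2.INTER_CUBIC)
cv2.imwrite("pics/s21z.png",b[:,:,::-1])
```

```text
(no output)
```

View pics/w21z.png

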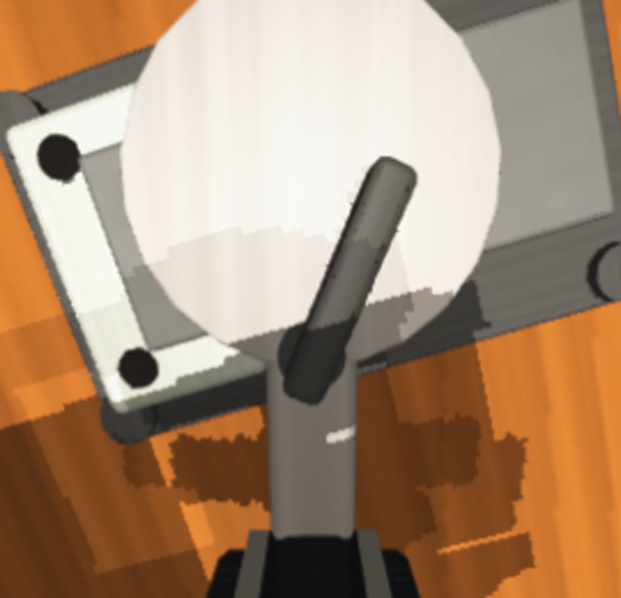

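View pics/s21z.png

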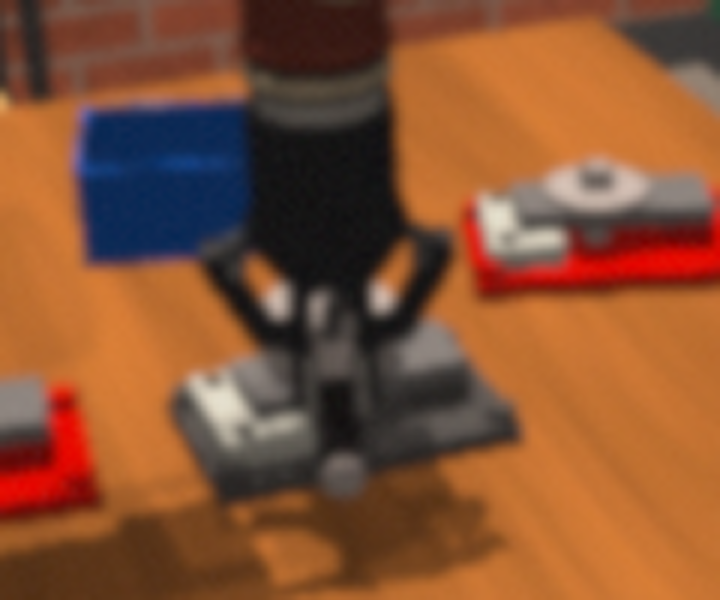

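Torque built up to about 2 Nm from roughly 65° on, then slipped by one notch near 97°. That suggests the screw is at its stop. To confirm, I'll swing back, which runs free, and re-engage gently.

Run:
```python
from h import *
p=bot.get_state()["tool_pos"][:2]; d=p-[.5325,.1800]; q=d; print(np.linalg.norm(d))
for k in range(1,9):
    n=R.from_euler("z",np.radians(7)*k).as_matrix()[:2,:2]@d; print((n-q).round(4)); q=n
```

```text
0.09366116876428783
[ 0.0112 -0.0024]
[ 0.0114 -0.001 ]
[0.0114 0.0004]
[0.0113 0.0018]
[0.011  0.0032]
[0.0105 0.0045]
[0.0099 0.0057]
[0.0091 0.0069]
```

Request:
drive_tool(commands=[{"x":0.0112,"y":-0.0024,"z":0,"wx":0,"wy":0,"wz":7,"claw":1},{"x":0.0114,"y":-0.001,"z":0,"wx":0,"wy":0,"wz":7,"claw":1},{"x":0,"y":0,"z":0,"wx":0,"wy":0,"wz":0,"claw":1}])

```text
time: 23.85
tool_pos: [0.5289, 0.0861, 0.039]
orientation: [-3.138, -0.001, 1.54]
ft_force: [-1.2, -0.7, 1.3]
width: 0.221
```

```bash
python3 tq.py
```

```text
23.85 [0.5289 0.0861 0.039 ] [-3.1384e+00 -8.0000e-04  1.5398e+00] [-1.2 -0.7  1.3] [ 0.05  0.24 -0.1 ] total -0.22006781186950877 turn 85.05804402954521
```

Request:
drive_tool(commands=[{"x":0.0114,"y":0.0004,"z":0,"wx":0,"wy":0,"wz":7,"claw":1},{"x":0.0113,"y":0.0018,"z":0,"wx":0,"wy":0,"wz":7,"claw":1},{"x":0,"y":0,"z":0,"wx":0,"wy":0,"wz":0,"claw":1}])

```text
time: 24.22
tool_pos: [0.5512, 0.0881, 0.039]
orientation: [-3.139, -0.001, 1.783]
ft_force: [-1.2, -1.2, 3.2]
width: 0.218
```

```bash
python3 tq.py
```

```text
24.225 [0.5512 0.0881 0.039 ] [-3.1385e+00 -7.0000e-04  1.7829e+00] [-1.2 -1.2  3.2] [-0.06  0.55 -0.04] total -0.17098793914388846 turn 71.12946912586251
```

Request:
drive_tool(commands=[{"x":0.011,"y":0.0032,"z":0,"wx":0,"wy":0,"wz":7,"claw":1},{"x":0.0105,"y":0.0045,"z":0,"wx":0,"wy":0,"wz":7,"claw":1},{"x":0,"y":0,"z":0,"wx":0,"wy":0,"wz":0,"claw":1}])

```text
time: 24.6
tool_pos: [0.5725, 0.0955, 0.039]
orientation: [-3.138, -0.001, 2.027]
ft_force: [-3.5, -3.0, 3.4]
width: 0.215
```

```bash
python3 tq.py
```

```text
24.6 [0.5725 0.0955 0.039 ] [-3.1385e+00 -6.0000e-04  2.0267e+00] [-3.5 -3.   3.4] [-0.25  0.8   0.14] total -0.28122628696062435 turn 57.160265904516635
```

Run:
```python
from h import *
p=bot.get_state()["tool_pos"][:2]; d=p-[.5325,.1800]; q=d; print(np.linalg.norm(d))
for k in range(1,12):
    n=R.from_euler("z",-np.radians(4)*k).as_matrix()[:2,:2]@d; print(k*4,(n-q).round(4)); q=n
```

```text
0.09349963827234312
4 [-0.006  -0.0026]
8 [-0.0062 -0.0022]
12 [-0.0063 -0.0017]
16 [-0.0064 -0.0013]
20 [-0.0065 -0.0008]
24 [-0.0065 -0.0004]
28 [-0.0065  0.0001]
32 [-0.0065  0.0005]
36 [-0.0065  0.001 ]
40 [-0.0064  0.0014]
44 [-0.0063  0.0019]
```

Request:
drive_tool(commands=[{"x":-0.006,"y":-0.0026,"z":0,"wx":0,"wy":0,"wz":-4,"claw":1},{"x":0,"y":0,"z":0,"wx":0,"wy":0,"wz":0,"claw":1}])

```text
time: 24.85
tool_pos: [0.5668, 0.0929, 0.0393]
orientation: [-3.141, -0.0, 1.958]
ft_force: [-1.1, -1.6, 1.7]
width: 0.219
```

```bash
python3 tq.py
```

```text
24.85 [0.5668 0.0929 0.0393] [-3.1408e+00 -3.0000e-04  1.9576e+00] [-1.1 -1.6  1.7] [-0.21  0.62  0.16] total 0.004023132990309514 turn 61.117249025215315
```

Request:
drive_tool(commands=[{"x":-0.0062,"y":-0.0022,"z":0,"wx":0,"wy":0,"wz":-4,"claw":1},{"x":0,"y":0,"z":0,"wx":0,"wy":0,"wz":0,"claw":1}])

```text
time: 25.1
tool_pos: [0.5611, 0.0908, 0.0395]
orientation: [-3.141, -0.0, 1.89]
ft_force: [-1.7, -2.0, 0.9]
width: 0.221
```

```bash
python3 tq.py
```

```text
25.1 [0.5611 0.0908 0.0395] [-3.1412e+00 -2.0000e-04  1.8898e+00] [-1.7 -2.   0.9] [-0.21  0.64  0.22] total 0.014443102486142806 turn 64.99945684704956
```

Request:
drive_tool(commands=[{"x":-0.0063,"y":-0.0017,"z":0,"wx":0,"wy":0,"wz":-4,"claw":1},{"x":0,"y":0,"z":0,"wx":0,"wy":0,"wz":0,"claw":1}])

```text
time: 25.35
tool_pos: [0.5551, 0.0891, 0.0395]
orientation: [-3.141, 0.0, 1.821]
ft_force: [-2.5, -1.8, 1.0]
width: 0.215
```

```bash
python3 tq.py
```

```text
25.35 [0.5551 0.0891 0.0395] [-3.1413e+00  1.0000e-04  1.8213e+00] [-2.5 -1.8  1. ] [-0.36  0.65  0.25] total -0.014805139699036018 turn 68.92920434157449
```

Request:
drive_tool(commands=[{"x":-0.0064,"y":-0.0013,"z":0,"wx":0,"wy":0,"wz":-4,"claw":1},{"x":0,"y":0,"z":0,"wx":0,"wy":0,"wz":0,"claw":1}])

```text
time: 25.6
tool_pos: [0.5487, 0.0878, 0.0398]
orientation: [-3.141, 0.0, 1.752]
ft_force: [-4.8, -2.7, 3.5]
width: 0.22
```

```bash
python3 tq.py
```

```text
25.6 [0.5487 0.0878 0.0398] [-3.1407e+00  1.0000e-04  1.7519e+00] [-4.8 -2.7  3.5] [-0.44  0.9   0.05] total -0.43715608855122357 turn 72.90518088379108
```

Request:
drive_tool(commands=[{"x":-0.0065,"y":-0.0008,"z":0,"wx":0,"wy":0,"wz":-4,"claw":1},{"x":0,"y":0,"z":0,"wx":0,"wy":0,"wz":0,"claw":1}])

```text
time: 25.85
tool_pos: [0.5425, 0.0869, 0.0398]
orientation: [-3.141, 0.001, 1.682]
ft_force: [-3.6, -2.9, 2.6]
width: 0.221
```

```bash
python3 tq.py
```

```text
25.85 [0.5425 0.0869 0.0398] [-3.1415e+00  5.0000e-04  1.6825e+00] [-3.6 -2.9  2.6] [-0.61  0.6   0.14] total -0.2277162783301971 turn 76.8797850103861
```

Request:
drive_tool(commands=[{"x":-0.0065,"y":-0.0004,"z":0,"wx":0,"wy":0,"wz":-4,"claw":1},{"x":0,"y":0,"z":0,"wx":0,"wy":0,"wz":0,"claw":1}])

```text
time: 26.1
tool_pos: [0.5363, 0.0864, 0.0399]
orientation: [3.141, 0.001, 1.613]
ft_force: [-2.9, -3.9, 2.3]
width: 0.212
```

```bash
python3 tq.py
```

```text
26.1 [0.5363 0.0864 0.0399] [3.1410e+00 6.0000e-04 1.6126e+00] [-2.9 -3.9  2.3] [-0.72  0.48  0.17] total -0.1176867532732414 turn 80.8827978799935
```

Request:
drive_tool(commands=[{"x":-0.0065,"y":0.0001,"z":0,"wx":0,"wy":0,"wz":-4,"claw":1},{"x":0,"y":0,"z":0,"wx":0,"wy":0,"wz":0,"claw":1}])

```text
time: 26.35
tool_pos: [0.5301, 0.0868, 0.0399]
orientation: [3.14, -0.0, 1.543]
ft_force: [-0.6, -2.9, 0.4]
width: 0.216
```

```bash
python3 tq.py
```

```text
26.35 [0.5301 0.0868 0.0399] [ 3.1403e+00 -2.0000e-04  1.5426e+00] [-0.6 -2.9  0.4] [-0.55  0.25  0.01] total -0.035393511405835285 turn 84.89384257732875
```

Request:
drive_tool(commands=[{"x":-0.0065,"y":0.0005,"z":0,"wx":0,"wy":0,"wz":-4,"claw":1},{"x":0,"y":0,"z":0,"wx":0,"wy":0,"wz":0,"claw":1}])

```text
time: 26.6
tool_pos: [0.524, 0.0876, 0.04]
orientation: [3.139, -0.001, 1.473]
ft_force: [1.7, -1.1, 0.4]
width: 0.217
```

```bash
python3 tq.py
```

```text
26.6 [0.524  0.0876 0.04  ] [ 3.1395e+00 -1.2000e-03  1.4727e+00] [ 1.7 -1.1  0.4] [-0.3  -0.15 -0.08] total 0.08585243476835872 turn 88.90217766712605
```

Request:
drive_tool(commands=[{"x":-0.0065,"y":0.001,"z":0,"wx":0,"wy":0,"wz":-4,"claw":1},{"x":0,"y":0,"z":0,"wx":0,"wy":0,"wz":0,"claw":1}])

```text
time: 26.85
tool_pos: [0.5174, 0.0887, 0.04]
orientation: [3.14, -0.001, 1.403]
ft_force: [2.6, 0.4, 0.2]
width: 0.217
```

```bash
python3 tq.py
```

```text
26.85 [0.5174 0.0887 0.04  ] [ 3.1399e+00 -1.4000e-03  1.4032e+00] [2.6 0.4 0.2] [-0.11 -0.27 -0.16] total 0.07216788161601051 turn 92.88417721044016
```

Request:
drive_tool(commands=[{"x":-0.0064,"y":0.0014,"z":0,"wx":0,"wy":0,"wz":-4,"claw":1},{"x":0,"y":0,"z":0,"wx":0,"wy":0,"wz":0,"claw":1}])

```text
time: 27.1
tool_pos: [0.5108, 0.0898, 0.0399]
orientation: [3.14, -0.001, 1.334]
ft_force: [1.6, -1.7, 0.3]
width: 0.216
```

```bash
python3 tq.py
```

```text
27.1 [0.5108 0.0898 0.0399] [ 3.1404e+00 -8.0000e-04  1.3336e+00] [ 1.6 -1.7  0.3] [-0.32 -0.35 -0.16] total 0.016851379429324936 turn 96.8698513505802
```

Request:
drive_tool(commands=[{"x":-0.0063,"y":0.0019,"z":0,"wx":0,"wy":0,"wz":-4,"claw":1},{"x":0,"y":0,"z":0,"wx":0,"wy":0,"wz":0,"claw":1}])

```text
time: 27.35
tool_pos: [0.5043, 0.0916, 0.0399]
orientation: [3.141, -0.0, 1.264]
ft_force: [0.9, -1.8, 1.0]
width: 0.219
```

```bash
python3 tq.py
```

```text
27.35 [0.5043 0.0916 0.0399] [ 3.1408e+00 -4.0000e-04  1.2640e+00] [ 0.9 -1.8  1. ] [-0.39 -0.25 -0.11] total 0.021809269792400054 turn 100.85781231127636
```

Request:
drive_tool(commands=[{"x":-0.0061,"y":0.0023,"z":0,"wx":0,"wy":0,"wz":-4,"claw":1},{"x":0,"y":0,"z":0,"wx":0,"wy":0,"wz":0,"claw":1}])

```text
time: 27.6
tool_pos: [0.4982, 0.0937, 0.0399]
orientation: [3.141, -0.0, 1.194]
ft_force: [1.1, -2.7, 1.7]
width: 0.218
```

```bash
python3 tq.py
```

```text
27.6 [0.4982 0.0937 0.0399] [ 3.1407 -0.      1.1942] [ 1.1 -2.7  1.7] [-0.51 -0.27 -0.17] total 0.017970843082667748 turn 104.85553219152092
```

Run:
```python
from h import *
p=bot.get_state()["tool_pos"][:2]; d=p-[.5325,.1800]; q=d; print(np.linalg.norm(d),bot.get_state()["joint_pos"])
for k in range(1,10):
    n=R.from_euler("z",-np.radians(5)*k).as_matrix()[:2,:2]@d*.0935/np.linalg.norm(d); print(k*5,(n-q).round(4)); q=n
im,c=snap("wrist","w22");
im,cc=snap("side","s22");b=cv2.resize(im[110:210,180:300],None,fx=5,fy=5,interpolation=cv2.INTER_CUBIC)
cv2.imwrite("pics/s22z.png",b[:,:,::-1])
```

```text
0.09291541375368254 [ 3.91304489e-02 -6.69963232e-02  2.02139045e+00 -3.66730098e-04
  1.18639221e+00  4.15838447e-01]
5 [-0.0077  0.0028]
10 [-0.0071  0.004 ]
15 [-0.0067  0.0046]
20 [-0.0063  0.0052]
25 [-0.0058  0.0057]
30 [-0.0053  0.0062]
35 [-0.0048  0.0066]
40 [-0.0042  0.007 ]
45 [-0.0036  0.0073]
```

View pics/w22.png

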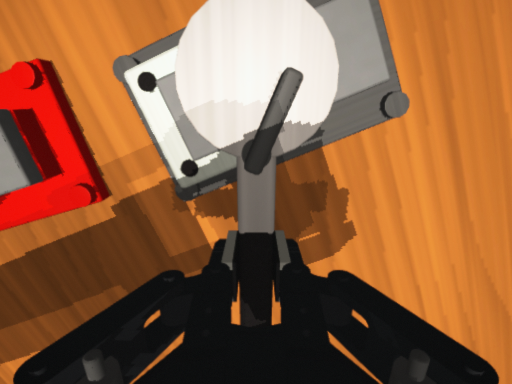

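View pics/s22z.png

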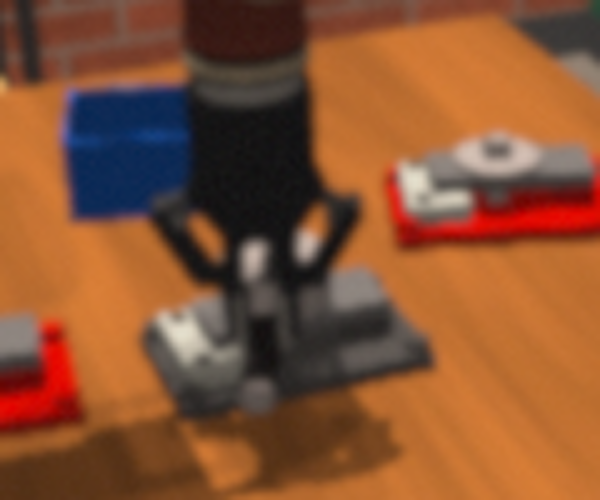

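Request:
drive_tool(commands=[{"x":-0.0073,"y":0.003,"z":0,"wx":0,"wy":0,"wz":-5,"claw":1},{"x":0,"y":0,"z":0,"wx":0,"wy":0,"wz":0,"claw":1}])

```text
time: 27.95
tool_pos: [0.4906, 0.0964, 0.0399]
orientation: [3.141, 0.001, 1.106]
ft_force: [0.8, -4.4, 2.6]
width: 0.217
```

```bash
python3 tq.py
```

```text
27.95 [0.4906 0.0964 0.0399] [3.1409e+00 6.0000e-04 1.1064e+00] [ 0.8 -4.4  2.6] [-0.81 -0.21 -0.28] total -0.028321863466720054 turn 109.88741534745654
```

Request:
drive_tool(commands=[{"x":-0.0071,"y":0.004,"z":0,"wx":0,"wy":0,"wz":-5,"claw":1},{"x":0,"y":0,"z":0,"wx":0,"wy":0,"wz":0,"claw":1}])

```text
time: 28.2
tool_pos: [0.4837, 0.1001, 0.0399]
orientation: [3.14, 0.001, 1.019]
ft_force: [1.0, -5.8, 1.3]
width: 0.217
```

```bash
python3 tq.py
```

```text
28.2 [0.4837 0.1001 0.0399] [3.1401e+00 1.0000e-03 1.0193e+00] [ 1.  -5.8  1.3] [-1.02 -0.23 -0.25] total 0.10633264737592657 turn 114.87999121990049
```

Request:
drive_tool(commands=[{"x":-0.0067,"y":0.0046,"z":0,"wx":0,"wy":0,"wz":-5,"claw":1},{"x":0,"y":0,"z":0,"wx":0,"wy":0,"wz":0,"claw":1}])

```text
time: 28.45
tool_pos: [0.477, 0.1046, 0.0399]
orientation: [3.14, 0.001, 0.932]
ft_force: [1.2, -6.6, 1.8]
width: 0.217
```

```bash
python3 tq.py
```

```text
28.45 [0.477  0.1046 0.0399] [3.1398e+00 1.0000e-03 9.3200e-01] [ 1.2 -6.6  1.8] [-1.13 -0.33 -0.26] total 0.1912857873865489 turn 119.882430206997
```

Request:
drive_tool(commands=[{"x":-0.0063,"y":0.0052,"z":0,"wx":0,"wy":0,"wz":-5,"claw":1},{"x":0,"y":0,"z":0,"wx":0,"wy":0,"wz":0,"claw":1}])

```text
time: 28.7
tool_pos: [0.4708, 0.1098, 0.0399]
orientation: [3.14, 0.001, 0.845]
ft_force: [1.0, -7.6, 2.0]
width: 0.221
```

```bash
python3 tq.py
```

```text
28.7 [0.4708 0.1098 0.0399] [3.1395e+00 9.0000e-04 8.4460e-01] [ 1.  -7.6  2. ] [-1.13 -0.35 -0.31] total 0.2244723203986787 turn 124.88890790386264
```

Request:
drive_tool(commands=[{"x":-0.0058,"y":0.0057,"z":0,"wx":0,"wy":0,"wz":-5,"claw":1},{"x":0,"y":0,"z":0,"wx":0,"wy":0,"wz":0,"claw":1}])

```text
time: 28.95
tool_pos: [0.4651, 0.1154, 0.0399]
orientation: [3.139, 0.001, 0.757]
ft_force: [2.9, -6.6, 1.4]
width: 0.218
```

```bash
python3 tq.py
```

```text
28.95 [0.4651 0.1154 0.0399] [3.1393e+00 8.0000e-04 7.5720e-01] [ 2.9 -6.6  1.4] [-1.2  -0.41 -0.36] total 0.2618657123598359 turn 129.8955493521498
```

Request:
drive_tool(commands=[{"x":-0.0053,"y":0.0062,"z":0,"wx":0,"wy":0,"wz":-5,"claw":1},{"x":0,"y":0,"z":0,"wx":0,"wy":0,"wz":0,"claw":1}])

```text
time: 29.2
tool_pos: [0.4598, 0.1216, 0.0399]
orientation: [3.139, 0.001, 0.67]
ft_force: [2.7, -7.4, 1.9]
width: 0.216
```

```bash
python3 tq.py
```

```text
29.2 [0.4598 0.1216 0.0399] [3.1392e+00 7.0000e-04 6.6980e-01] [ 2.7 -7.4  1.9] [-1.15 -0.32 -0.45] total 0.2447296979462184 turn 134.90478328537873
```

Request:
drive_tool(commands=[{"x":-0.0048,"y":0.0066,"z":0,"wx":0,"wy":0,"wz":-5,"claw":1},{"x":0,"y":0,"z":0,"wx":0,"wy":0,"wz":0,"claw":1}])

```text
time: 29.45
tool_pos: [0.4551, 0.1282, 0.0399]
orientation: [3.139, 0.0, 0.582]
ft_force: [2.9, -6.9, 0.6]
width: 0.218
```

```bash
python3 tq.py
```

```text
29.45 [0.4551 0.1282 0.0399] [3.1389e+00 2.0000e-04 5.8240e-01] [ 2.9 -6.9  0.6] [-1.24 -0.47 -0.51] total 0.1799819133081353 turn 139.91227502411502
```

Request:
drive_tool(commands=[{"x":-0.0042,"y":0.007,"z":0,"wx":0,"wy":0,"wz":-5,"claw":1},{"x":0,"y":0,"z":0,"wx":0,"wy":0,"wz":0,"claw":1}])

```text
time: 29.7
tool_pos: [0.451, 0.1351, 0.0399]
orientation: [3.139, -0.0, 0.495]
ft_force: [3.6, -7.9, 0.4]
width: 0.218
```

```bash
python3 tq.py
```

```text
29.7 [0.451  0.1351 0.0399] [ 3.1387e+00 -2.0000e-04  4.9500e-01] [ 3.6 -7.9  0.4] [-1.26 -0.54 -0.53] total 0.26847588796925215 turn 144.9157287565349
```

Request:
drive_tool(commands=[{"x":-0.0036,"y":0.0073,"z":0,"wx":0,"wy":0,"wz":-5,"claw":1},{"x":0,"y":0,"z":0,"wx":0,"wy":0,"wz":0,"claw":1}])

```text
time: 29.95
tool_pos: [0.4476, 0.1424, 0.0399]
orientation: [3.139, -0.001, 0.408]
ft_force: [4.0, -7.7, 1.4]
width: 0.211
```

```bash
python3 tq.py
```

```text
29.95 [0.4476 0.1424 0.0399] [ 3.1386e+00 -7.0000e-04  4.0770e-01] [ 4.  -7.7  1.4] [-1.28 -0.57 -0.58] total 0.2270103520021879 turn 149.92199404905458
```

Request:
drive_tool(commands=[{"x":-0.0029,"y":0.0076,"z":0,"wx":0,"wy":0,"wz":-5,"claw":1},{"x":0,"y":0,"z":0,"wx":0,"wy":0,"wz":0,"claw":1}])

```text
time: 30.2
tool_pos: [0.4449, 0.1495, 0.0399]
orientation: [3.137, -0.001, 0.321]
ft_force: [4.5, -9.2, -0.7]
width: 0.215
```

```bash
python3 tq.py
python3 - <<'E'
from h import *
p=bot.get_state()["tool_pos"][:2]; d=p-[.5325,.1800]; q=d; print(np.linalg.norm(d),bot.get_state()["joint_pos"].round(2))
im,c=snap("wrist","w23");np.save("w23c.npy",c,allow_pickle=True)
im,cc=snap("side","s23");b=cv2.resize(im[110:210,170:290],None,fx=5,fy=5,interpolation=cv2.INTER_CUBIC)
cv2.imwrite("pics/s23z.png",b[:,:,::-1])
E
```

```text
30.2 [0.4449 0.1495 0.0399] [ 3.1374e+00 -9.0000e-04  3.2100e-01] [ 4.5 -9.2 -0.7] [-1.57 -0.73 -0.4 ] total 0.5350015131336749 turn 154.8885343425463
0.09278520406776618 [ 0.17 -0.16  2.11 -0.    1.19  1.42]
```

View pics/w23.png

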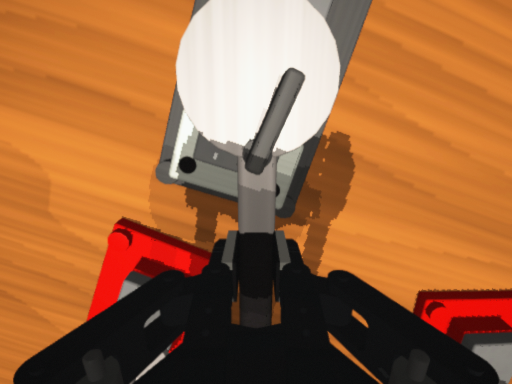

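View pics/s23z.png

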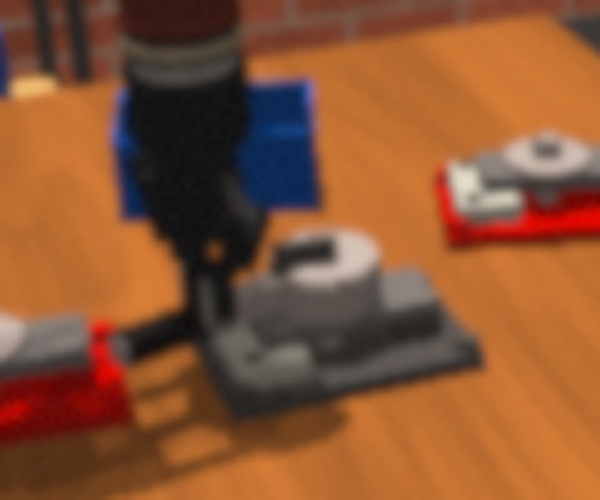

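Resistance begins again at about 155°, exactly 90° (one face of the square) after the first onset at about 65°. So the screw is on its hard stop, and my over-push slipped the socket past the corners. I'll lean on it lightly and stop there.

Request:
drive_tool(commands=[{"x":-0.0014,"y":0.0046,"z":0,"wx":0,"wy":0,"wz":-3,"claw":1},{"x":0,"y":0,"z":0,"wx":0,"wy":0,"wz":0,"claw":1}])

```text
time: 30.55
tool_pos: [0.4436, 0.1537, 0.0399]
orientation: [3.137, -0.001, 0.269]
ft_force: [5.3, -10.7, -0.3]
width: 0.219
```

```bash
python3 tq.py
```

```text
30.55 [0.4436 0.1537 0.0399] [ 3.1367e+00 -1.0000e-03  2.6920e-01] [  5.3 -10.7  -0.3] [-1.76 -0.76 -0.31] total 0.7736826379663995 turn 157.85611854157608
```

Request:
drive_tool(commands=[{"x":-0.0009,"y":0.0032,"z":0,"wx":0,"wy":0,"wz":-2,"claw":1},{"x":0,"y":0,"z":0,"wx":0,"wy":0,"wz":0,"claw":1}])

```text
time: 30.8
tool_pos: [0.4428, 0.1566, 0.0398]
orientation: [3.136, -0.001, 0.235]
ft_force: [4.9, -11.1, 0.2]
width: 0.222
```

```bash
python3 tq.py
```

```text
30.8 [0.4428 0.1566 0.0398] [ 3.136e+00 -1.200e-03  2.346e-01] [  4.9 -11.1   0.2] [-1.9  -0.86 -0.21] total 0.8977980344984424 turn 159.83709053618597
```

Request:
drive_tool(commands=[{"x":0.0018,"y":-0.0062,"z":0,"wx":0,"wy":0,"wz":4,"claw":1},{"x":0,"y":0,"z":0,"wx":0,"wy":0,"wz":0,"claw":0.4},{"x":0,"y":0,"z":0,"wx":0,"wy":0,"wz":0,"claw":0.2},{"x":0,"y":0,"z":0,"wx":0,"wy":0,"wz":0,"claw":-0.2},{"x":0,"y":0,"z":0,"wx":0,"wy":0,"wz":0,"claw":-0.3},{"x":0,"y":0,"z":0,"wx":0,"wy":0,"wz":0,"claw":-0.3}])

```text
time: 31.55
tool_pos: [0.4426, 0.153, 0.0394]
orientation: [-3.141, 0.001, 0.302]
ft_force: [0.0, -0.1, 0.7]
width: 0.647
```

```bash
python3 tq.py
python3 - <<'E'
from h import *
im,c=snap("wrist","w24")
E
```

```text
31.55 [0.4426 0.153  0.0394] [-3.1409e+00  8.0000e-04  3.0190e-01] [ 0.  -0.1  0.7] [ 0.01 -0.01 -0.02] total -0.01125019027039894 turn 155.9835450958004
```

View pics/w24.png

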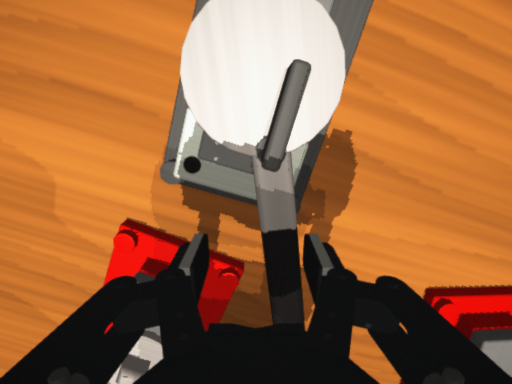

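Request:
drive_tool(commands=[{"x":0,"y":0,"z":0,"wx":0,"wy":0,"wz":0,"claw":-0.9},{"x":0,"y":0,"z":0,"wx":0,"wy":0,"wz":0,"claw":-0.9},{"x":0,"y":0,"z":0.03,"wx":0,"wy":0,"wz":0,"claw":-0.9},{"x":0,"y":0,"z":0.06,"wx":0,"wy":0,"wz":0,"claw":-0.9},{"x":0,"y":0,"z":0.06,"wx":0,"wy":0,"wz":0,"claw":-0.9},{"x":0,"y":0,"z":0,"wx":0,"wy":0,"wz":0,"claw":-0.9}])

```text
time: 32.35
tool_pos: [0.4468, 0.1533, 0.1966]
orientation: [3.14, -0.012, 0.301]
ft_force: [0.6, 0.5, -0.3]
width: 0.953
```

```bash
python3 tq.py
python3 - <<'E'
from h import *
im,c=snap("wrist","w25");np.save("w25c.npy",c,allow_pickle=True)
im,cc=snap("side","s25");b=cv2.resize(im[110:210,170:290],None,fx=5,fy=5,interpolation=cv2.INTER_CUBIC)
cv2.imwrite("pics/s25z.png",b[:,:,::-1])
E
```

```text
32.35 [0.4468 0.1533 0.1966] [ 3.1401 -0.0123  0.3015] [ 0.6  0.5 -0.3] [ 0.01 -0.04 -0.02] total -0.04276950256365547 turn 156.00673387010428
```

View pics/w25.png

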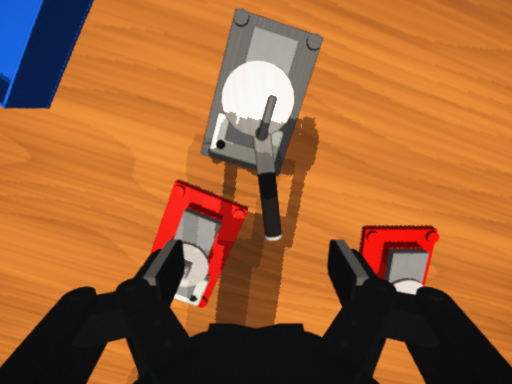

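View pics/s25z.png

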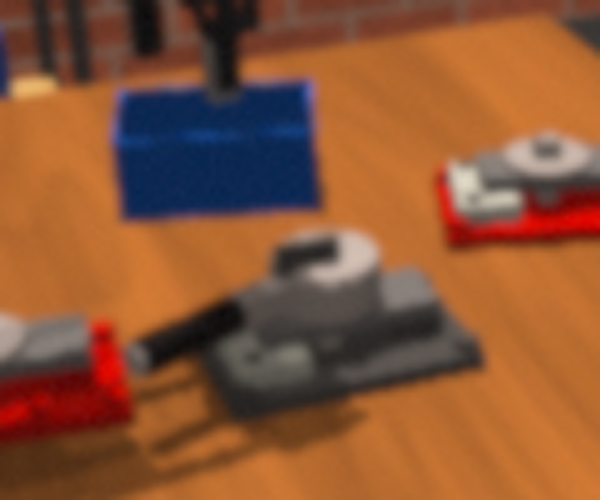

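Run:
```python
from h import *
c=np.load("w25c.npy",allow_pickle=True).item()
h=at_z(c,(258,96),.082);e=at_z(c,(272.5,235),.08);d=e-h
print(h,e,np.degrees(np.arctan2(d[1],d[0])),np.linalg.norm(d[:2]))
p=at_z(c,(263,132),.102);t=at_z(c,(271,100),.102);l=p-t;print(p,t,"lever",np.degrees(np.arctan2(l[1],l[0])))
im,_=snap("top","t25")
cv2.imwrite("pics/cmp2.png",cv2.resize(np.hstack([cv2.imread("pics/top0.png")[100:300,90:420],im[100:300,90:420,::-1]]),None,fx=1.2,fy=1.2))
```

```text
[0.53567593 0.17967512 0.082     ] [0.39205695 0.11650095 0.08      ] -156.25658201821796 0.1568992894474339
[0.50407853 0.16485025 0.102     ] [0.53476842 0.16667592 0.102     ] lever -176.59561901373584
```

View pics/cmp2.png

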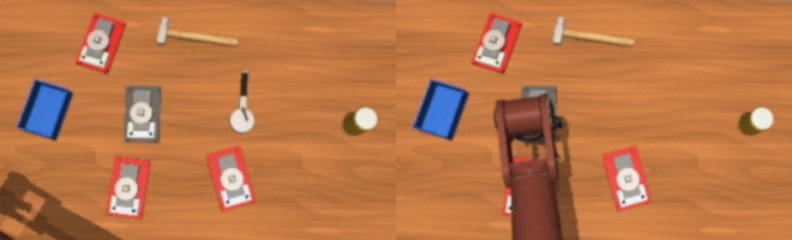

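```bash
python3 -c "
from bench import bot
print(bot.hand_in())"
```

```text
the job is handed in; nothing more can be done
None
```

The ratchet is on the clamp screw with its lever on the tightening side, and I judge the screw tight against its stop, though I couldn't see it directly. The job was handed in at about 32 s of the 69 s allowed.

**What I did:** I set the ratchet down on the screw, where contact came at the height expected on the washer, and let go. I then pushed the lever over, took the handle again and swung it clockwise. The last push was stopped at about 0.9 N m, well above the screw's 0.35 N m friction. I then released the ratchet and lifted clear.

**Last checks:**
- **Ratchet:** it lies flat and centred on the screw within about 4 mm by the wrist camera.
- **Lever:** it measures about -0.35 rad, which is the tightening side.
- **Bystanders:** the bin, the oil can and the hammer look unmoved in the top view.

**What went wrong or stays unproven:**
- **First grasp:** it closed above the handle, because the real fingertips sit roughly 20 mm behind the reported TCP. I lowered the arm and gripped again.
- **Over-push:** on the first swing, torque rose to about 2 N m from roughly 65° on, and then something slipped near 97°. I think the socket rode over the corners of the screw's square head, because firm resistance came back at about 155°, one 90° face later. It is an inference that could also be a skipped pawl tooth.
- **Tightness:** I inferred it from those torques; the screw is hidden under the ratchet. During the light return swing the screw could have moved slightly, but the final push was clockwise.
- **Spring-back:** the handle sprang back about 8° when released.

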